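# Stow the socket and screw the lid on the parts canister

### The job

Drop the loose steel socket into the green canister, then set the red lid level on top of the neck's thread, with its lugs resting on the ramps off the white start marks, and let it sit there a moment. Turn it back (anticlockwise) until it drops level into the thread start, pause there briefly, then tighten it clockwise to the stop, so that its mark is at an orange mark, and let go. Leave the other tools where they are.

Things in the scene. Friction and masses are not known exactly. Their poses are not given: they have to be found in the camera images.
- canister: Dark green parts canister, fixed, on a 120 x 120 x 6 mm plate bolted to the bench. Origin on the bench under its centre, z up. Body diameter 90 mm up to a flat shoulder at height 92 mm; above it an aluminium neck, outer diameter 50 mm, inner 43 mm. Inside floor at height 8 mm.
- mouth (a point): Centre of the canister's mouth, on its axis, 115 mm above the bench, at the top of the springy rubber gasket that is the neck's rim (stiffness 3 N per mm, about 5 N when the lid is tight).
- thread_top (a point): On the canister's axis, 109.5 mm above the bench: height of the flat tops of the three thread ramps round the neck (diameter 62 mm over them). Lugs resting on the ramps turn freely, until clockwise they meet a 4 mm rib on each ramp's far end, 76 degrees past the start. Turned back more than 12 degrees beyond a start they meet the next ramp's rib.
- lid_grip (a point): Point on the axis of the red lid (loose, 0.12 kg, starts upright on the bench), in its grip bar, 41 mm above the lid's lower edge; x along the bar to its white end, z up. Bar 56 mm long (x), 16 mm wide, its top 48 mm above the lower edge. This point's height is 150.5 mm with the lid resting on the ramps, 141.7 mm dropped into the thread start, 140.2 mm tight.
- lid_base (a point): Centre of the lid's lower edge, on its axis. Lid diameter 73 mm, skirt inner diameter 66 mm, top face (foot of the bar) 18 mm above the lower edge. Three steel lugs 3.5 mm thick, 18 degrees wide, inside the skirt at its lower edge, at 0, 120 and 240 degrees from the lid's x, reach in to diameter 55 mm; a white dash on the top face marks each.
- lid_mark (a point): White mark over lug 0 on the lid's edge: 36 mm from the lid's axis along the lid's x, at the height of the top face. The other lugs lie at 120 and 240 degrees, so any of the three starts fits.
- start0 (a point): Thread start 0: white dash on the canister's shoulder, 36 mm from the axis at 0 degrees anticlockwise (from above) from the canister's x. Centre of a 42 degree gap between ramps: with lid_mark over any one of the three starts, within 12 degrees, the lid's lugs fit through and it drops 9 mm, onto the gasket.
- start1 (a point): Thread start 1: white dash on the canister's shoulder, 36 mm from the axis at 120 degrees anticlockwise (from above) from the canister's x. Centre of a 42 degree gap between ramps: with lid_mark over any one of the three starts, within 12 degrees, the lid's lugs fit through and it drops 9 mm, onto the gasket.
- start2 (a point): Thread start 2: white dash on the canister's shoulder, 36 mm from the axis at 240 degrees anticlockwise (from above) from the canister's x. Centre of a 42 degree gap between ramps: with lid_mark over any one of the three starts, within 12 degrees, the lid's lugs fit through and it drops 9 mm, onto the gasket.
- tight0 (a point): Stop 0: orange dash on the shoulder, 36 mm from the axis, 78 degrees clockwise (from above) of start 0. Turned clockwise from a start, the lugs run under the ramps, which draw the lid down about 1.5 mm on the gasket, and meet the stop when lid_mark is over one of the three orange dashes. Needs about 0.5 Nm; it then stays by friction.
- tight1 (a point): Stop 1: orange dash on the shoulder, 36 mm from the axis, 78 degrees clockwise (from above) of start 1. Turned clockwise from a start, the lugs run under the ramps, which draw the lid down about 1.5 mm on the gasket, and meet the stop when lid_mark is over one of the three orange dashes. Needs about 0.5 Nm; it then stays by friction.
- tight2 (a point): Stop 2: orange dash on the shoulder, 36 mm from the axis, 78 degrees clockwise (from above) of start 2. Turned clockwise from a start, the lugs run under the ramps, which draw the lid down about 1.5 mm on the gasket, and meet the stop when lid_mark is over one of the three orange dashes. Needs about 0.5 Nm; it then stays by friction.
- socket_mid (a point): Deep socket, plain steel cylinder, diameter 23 mm, 64 mm long, 0.14 kg, starting upright on the bench; this point is its centre (32 mm above its foot), z along its length.
- wrench: Bystander, loose, to be left alone: steel combination wrench lying flat, 180 mm long, 8 mm high. Origin at its underside.
- pliers: Bystander, loose, to be left alone: red-handled pliers lying flat, about 160 mm long, 12 mm high. Origin at its underside.
- tape_roll: Bystander, loose, to be left alone: yellow roll of tape lying flat, diameter 90 mm, 48 mm high. Origin at its underside.
- spray_can: Bystander, loose, to be left alone: steel spray bottle with blue label and black cap standing, diameter 58 mm, 190 mm high. Origin at its underside.
- level: Bystander, loose, to be left alone: red spirit level lying flat, 60 x 230 mm (long along its y), 24 mm high. Origin at its underside.
- tin: Bystander, loose, to be left alone: open aluminium tin standing, diameter 68 mm, 55 mm high. Origin at its underside.
- screwdriver: Bystander, loose, to be left alone: screwdriver with dark blue handle lying along its x, 200 mm long, 26 mm high. Origin at its underside.
Not all that is in view belongs to the job. What is meant by the part that bears socket_mid is not blue, and is the larger of those in its own colour.

How it is judged:
By the outcome, as a careful person would: the job done as asked, in the order asked, and still so for the second after the job is handed in, with the robot touching nothing.
It also fails if it takes over 61 s, if anything falls off the work surface, if the arm or the gripper's body presses on something with over 40 N, if the wrist force passes 120 N, or if a joint passes its speed limit or range.

### The arm

A 7-joint arm with a two-finger parallel gripper is mounted at the origin on the work surface. World frame = base frame: x ahead of the robot, y to its left, z up, the work surface at z = 0. Lengths are in m, angles in rad, forces in N, time in s.
With the tool pointing down it reaches from about 0.4 to 0.85 m from the base axis. Payload 10.4 kg.
Tool frame: the origin (TCP) lies midway between the tips of the shut fingers; the grasp point (between the pads) lies 19 mm behind it; z points along the fingers, y is the direction in which the jaws open and shut (so a half turn about z gives the same grasp; the last joint's range is limited). The gripper opens to 87 mm and grips with 3 to 60 N. Pads are 19 mm wide; open, the fingers measure 117 mm over their backs; the gripper's body (75 mm by 190 mm) begins 51 mm behind the grasp point.
Start: joints at [-1.188, 0.332, -0.065, 1.46, 0.022, 1.35, -0.088], TCP at [0.247, 0.574, 0.223] pointing down, gripper open.
Joint ranges: [-2.6, 2.6], [-0.5, 2.12], [-1.47, 1.34], [0.16, 2.42], [-1.27, 4.41], [0.06, 2.06], [-2.6, 2.6]. Speed limits (rad/s): [2.22, 2.22, 2.79, 2.79, 3.14, 3.14, 3.14].

### API

Orientations are given as a unit quaternion [x, y, z, w].
In Python, from bench import r gives the robot as it stands.
- The arm moves only by the tool step_arm, never from a script. Its argument "increments" is a list of rows, each a list of 2 entries, a list of its own where there are three numbers: the shift along the tool's x, y, z in m, then the turn, a rotation vector about the tool's x, y, z in rad. A call has 1 to 5 rows; each row is the pose to reach, as a shift and turn from the pose measured when the call began, along the tool's axes at that moment; what a row does not reach only later rows make up. A row lasts 1/10 s, in which the tool goes at most 50 mm and 8.59 degrees, less where a joint would pass 70% of its speed; a pose out of reach is approached as far as the arm can. A call with a gripper value outside its range is refused whole. "hand" is the closure, from -1 (fully open) to 1 (shut), so that 0 is half open, set as the call begins (left out, the last holds). The fingers move at their own pace and stop on an object; "grip_force" is the grip in N (left out, the last holds). Time passes only in rows, so rows that repeat a pose let the fingers close. It gives the time, the measured TCP pose, the force and the opening at its end, in the units of the state.
- r.read_state(): the state, without advancing time (a new reading comes with each control period).
- r.camera(name): name is "scene" or "top" or "wrist"; returns a dict with "pixels" (400x640x3 uint8, blue, green, red), "camera_matrix" (3x3 intrinsics, pixels), "extrinsics" (4x4, takes a point from camera to world coordinates). Camera axes: x right, y up, looking along -z (the intrinsics and any distortion apply to the point x, -y, -z); pixel columns grow to the right and rows downward; lengths in m; the calibration is good to about 2 mm. A picture is of the moment at which its call begins. There is no depth.
- r.close_job(): hands the job in, once; it reports no verdict.
The state is a dict: "time": time; "joint_positions": joint angles; "joint_vel": joint speeds; "joint_torque": joint torques, N m; "ee_pos": TCP position; "eef_rot": TCP orientation; "ft_force": force on the tool from outside, world axes, zero at the start; "torque": the same for the moment, N m; "width": finger opening in m.
Only numpy, scipy, OpenCV 4.12 (cv2) and the standard library are available. Lean on these libraries where they do the work, as an engineer would, in place of code of your own. Each camera call takes 0.05 s, during which the arm holds its last target.

## Working session

There is one attempt and no reset: what is moved stays moved. The work goes in short steps, Python scripts to look and compute and a tool call to move; the robot and the scene stay as the last step left them, time stands still between calls to the robot, and variables do not carry over. Pictures are saved under pics/ and viewed, and the job is handed in when it is done.

Besides the shell and the picture viewer there is one more tool, called after "Emit:" by a JSON object that holds its "name" and its "arguments", one argument or row to a line. step_arm: Moves the arm, as the interface text tells. Its arguments: {"type":"object","properties":{"increments":{"type":"array"},"hand":{"type":"number"},"grip_force":{"type":"number"}},"required":["increments"]}

```bash
ls; mkdir -p pics; python3 - <<'E'
from bench import r
import cv2,numpy as np
s=r.read_state();print({k:np.round(v,3).tolist() for k,v in s.items()})
for n in("scene","top","wrist"):
    c=r.camera(n);cv2.imwrite(f"pics/{n}0.png",c["pixels"]);print(n,np.round(c["camera_matrix"],1).tolist(),np.round(c["extrinsics"],3).tolist(),[k for k in c])
E
```

```text
pics
{'time': 0.0, 'joint_positions': [-1.188, 0.333, -0.065, 1.461, 0.022, 1.35, -0.088], 'joint_vel': [0.0, 0.0, 0.002, 0.001, -0.001, -0.003, -0.002], 'joint_torque': [0.001, -62.323, 0.026, -38.992, -0.061, 0.039, 0.0], 'ee_pos': [0.247, 0.574, 0.222], 'eef_rot': [0.201, 0.979, -0.001, -0.0], 'ft_force': [0.122, 0.424, -0.129], 'torque': [-0.045, -0.015, -0.0], 'width': 0.087}
scene [[419.2, 0.0, 322.6], [0.0, 419.2, 198.7], [0.0, 0.0, 1.0]] [[0.361, -0.605, 0.71, 1.264], [0.933, 0.239, -0.27, -0.274], [-0.006, 0.76, 0.65, 0.717], [0.0, 0.0, 0.0, 1.0]] ['pixels', 'camera_matrix', 'extrinsics']
top [[366.8, 0.0, 317.5], [0.0, 366.8, 200.7], [0.0, 0.0, 1.0]] [[0.023, 0.992, -0.121, 0.481], [-1.0, 0.023, -0.003, 0.006], [0.0, 0.121, 0.993, 0.988], [0.0, 0.0, 0.0, 1.0]] ['pixels', 'camera_matrix', 'extrinsics']
wrist [[354.3, 0.0, 317.4], [0.0, 354.3, 196.7], [0.0, 0.0, 1.0]] [[0.394, -0.881, -0.263, 0.174], [0.919, 0.378, 0.113, 0.606], [-0.0, -0.286, 0.958, 0.384], [0.0, 0.0, 0.0, 1.0]] ['pixels', 'camera_matrix', 'extrinsics']
```

View pics/scene0.png

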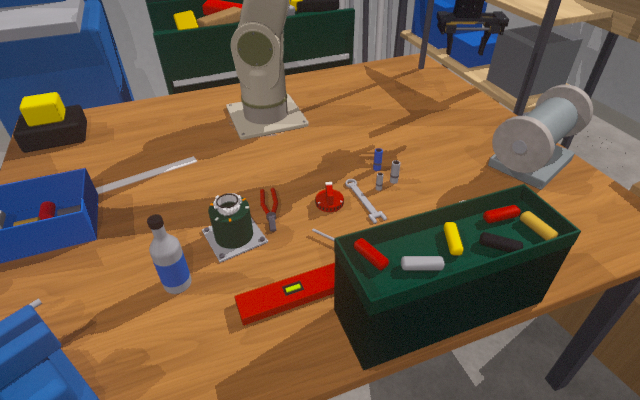

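View pics/top0.png

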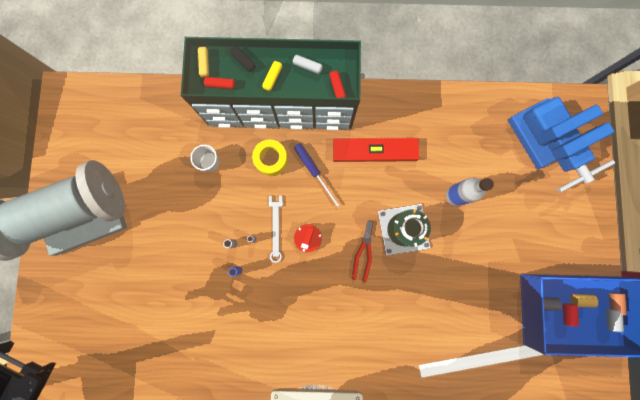

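View pics/wrist0.png

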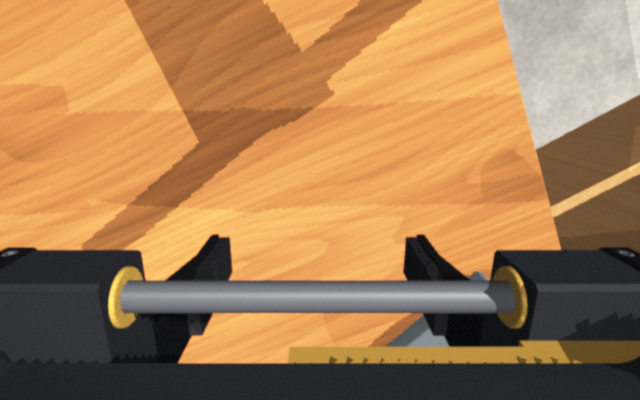

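The scene view shows three sockets: blue at (378,159), grey at (395,169) and grey at (380,180). In the top view they are at (234,271), (229,243) and (250,239). The left grey one in the top view looks larger. I'll check that in an enlarged crop.

```bash
python3 - <<'E'
import cv2,numpy as np
a=cv2.imread("pics/scene0.png");b=cv2.imread("pics/top0.png")
f=lambda im,x0,y0,x1,y1,k:cv2.resize(im[y0:y1,x0:x1],None,fx=k,fy=k,interpolation=cv2.INTER_CUBIC)
p=[f(a,350,140,420,200,5),f(a,190,180,260,240,5),f(b,215,225,285,285,5),f(b,375,200,445,260,5)]
cv2.imwrite("pics/crop0.png",np.vstack([np.hstack(p[:2]),np.hstack(p[2:])]))
p=[f(a,305,170,365,220,6),f(b,285,215,345,265,6)]
cv2.imwrite("pics/crop1.png",np.hstack(p))
E
```

```text
(no output)
```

View pics/crop0.png

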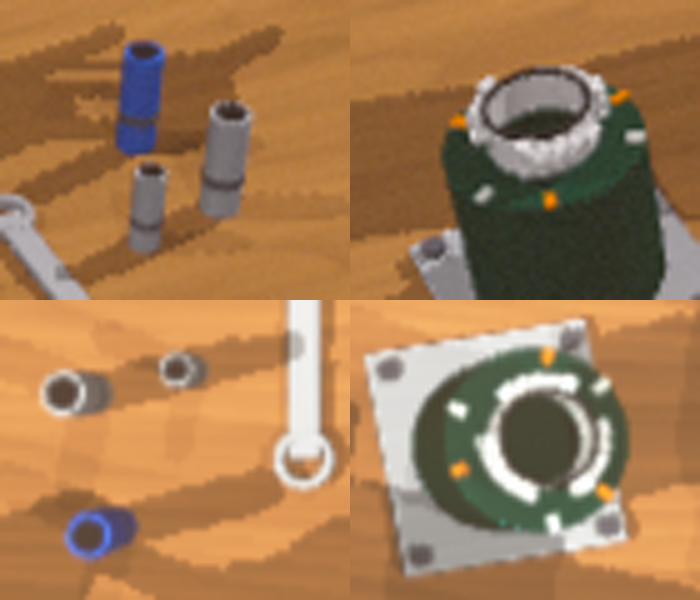

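View pics/crop1.png

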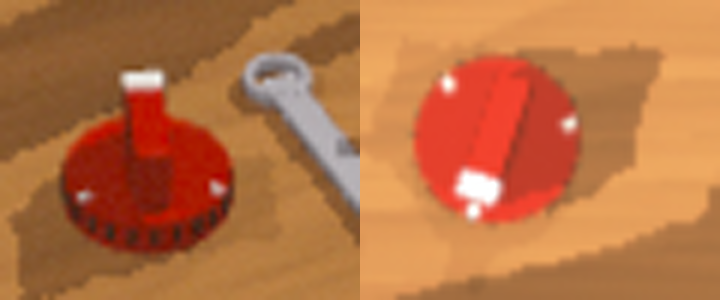

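```bash
cat > h.py <<'E'
import cv2,numpy as np
from bench import r
def cast(c,uv,z):
    K=c["camera_matrix"];E=c["extrinsics"]
    d=E[:3,:3]@np.array([(uv[0]-K[0,2])/K[0,0],-(uv[1]-K[1,2])/K[1,1],-1.])
    o=E[:3,3];return o+d*(z-o[2])/d[2]
def proj(c,p):
    K=c["camera_matrix"];E=c["extrinsics"];q=E[:3,:3].T@(np.array(p)-E[:3,3])
    return np.array([K[0,2]+K[0,0]*q[0]/-q[2],K[1,2]-K[1,1]*q[1]/-q[2]])
def blobs(m,box,mn=2,mx=9999):
    x0,y0,x1,y1=box;s=np.zeros(m.shape,np.uint8);s[y0:y1,x0:x1]=m[y0:y1,x0:x1]
    n,l,st,ce=cv2.connectedComponentsWithStats(s.astype(np.uint8))
    return [(tuple(np.round(ce[i],2)),int(st[i,4])) for i in range(1,n) if mn<=st[i,4]<=mx]
def hsv(im): return cv2.cvtColor(im,cv2.COLOR_BGR2HSV).astype(int)
def state(s=None):
    s=s or r.read_state()
    from scipy.spatial.transform import Rotation as R
    T=R.from_quat(s["eef_rot"]).as_matrix()
    return np.array(s["ee_pos"]),T,s
E
python3 - <<'E'
from h import *
for n,bc,bl in(("top",(385,205,435,255),(290,220,326,255)),("scene",(200,190,255,235),(312,175,350,215))):
    c=r.camera(n);H=hsv(c["pixels"]);h,s,v=H[...,0],H[...,1],H[...,2]
    print(n)
    o=blobs((h>8)&(h<24)&(s>130)&(v>120),bc,3,40); w=blobs((s<70)&(v>150),bc,3,400)
    print(" orange");[print(b,np.round(cast(c,b[0],.092),4)) for b in o]
    print(" white");[print(b,np.round(cast(c,b[0],.092),4)) for b in w]
    print(" lid white")
    for b in blobs((s<110)&(v>140),bl,2,100): print(b,np.round(cast(c,b[0],.018),4),np.round(cast(c,b[0],.048),4))
    m=((h<6)|(h>174))&(s>150)&(v>60)
    for b in blobs(m,bl,50): print(" lid red",b,np.round(cast(c,b[0],.018),4))
c=r.camera("top")
for u in((227.6,243.6),(250,239),(232.5,271.5)):print(cast(c,u,.064))
E
```

```text
top
 orange
((np.float64(414.0), np.float64(211.0)), 9) [ 0.5705 -0.2286  0.092 ]
((np.float64(396.36), np.float64(233.64)), 11) [ 0.5142 -0.1851  0.092 ]
((np.float64(425.45), np.float64(237.82)), 11) [ 0.5056 -0.2558  0.092 ]
 white
((np.float64(395.47), np.float64(214.69)), 269) [ 0.5604 -0.1831  0.092 ]
((np.float64(421.33), np.float64(209.56)), 9) [ 0.5744 -0.2466  0.092 ]
((np.float64(413.15), np.float64(227.11)), 235) [ 0.531  -0.2261  0.092 ]
((np.float64(424.7), np.float64(216.7)), 10) [ 0.557  -0.2546  0.092 ]
((np.float64(396.18), np.float64(221.45)), 11) [ 0.5438 -0.1848  0.092 ]
((np.float64(404.49), np.float64(247.16)), 309) [ 0.4819 -0.2047  0.092 ]
 lid white
((np.float64(299.4), np.float64(228.2)), 5) [0.5254 0.0548 0.018 ] [0.524  0.0533 0.048 ]
((np.float64(319.6), np.float64(235.2)), 5) [0.5082 0.0011 0.018 ] [0.5074 0.0013 0.048 ]
((np.float64(304.1), np.float64(246.36)), 42) [0.4781 0.0411 0.018 ] [0.4782 0.0401 0.048 ]
 lid red ((np.float64(307.58), np.float64(237.2)), 511) [0.5022 0.0326 0.018 ]
scene
 orange
((np.float64(229.67), np.float64(219.56)), 9) [ 0.5
[... 687 characters left out ...]
at64(202.33), np.float64(229.33)), 3) [ 0.5809 -0.2872  0.092 ]
((np.float64(205.0), np.float64(232.33)), 6) [ 0.592  -0.2833  0.092 ]
 lid white
((np.float64(347.26), np.float64(182.0)), 19) [0.4604 0.1029 0.018 ] [0.4949 0.0867 0.048 ]
((np.float64(328.54), np.float64(182.73)), 26) [0.4449 0.055  0.018 ] [0.48   0.0408 0.048 ]
((np.float64(340.5), np.float64(201.0)), 2) [0.5256 0.0555 0.018 ] [0.5573 0.0414 0.048 ]
((np.float64(318.33), np.float64(202.33)), 3) [0.5097 0.0012 0.018 ] [ 0.5421 -0.0106  0.048 ]
 lid red ((np.float64(329.51), np.float64(199.01)), 437) [0.5081 0.0324 0.018 ]
[0.48075204 0.23094995 0.064     ]
[0.49346155 0.17545694 0.064     ]
[0.41241416 0.21520631 0.064     ]
```

There are two grey sockets: the large one at top (228,244) and the small one at top (250,239). The blue one at (233,271) is excluded. The target is the larger grey one at (228,244), which is at about (0.481, 0.231). Now I'll cross-check it in the scene view and plan the moves.

```bash
cat >> h.py <<'E'
from scipy.spatial.transform import Rotation as R
def plan(x,y,z,yaw=None):
    "yaw: world deg of tool y axis (mod 180)"
    p,T,s=state(); d=T.T@(np.array([x,y,z])-p)
    cur=np.degrees(np.arctan2(T[1,1],T[0,1]))
    if yaw is None: yaw=cur
    dy=(yaw-cur+90)%180-90
    yw=cur+dy; a=np.radians(yw); Y=np.array([np.cos(a),np.sin(a),0]);Z=np.array([0,0,-1.]);X=np.cross(Y,Z)
    rv=R.from_matrix(T.T@np.column_stack([X,Y,Z])).as_rotvec()
    print("t",round(s["time"],2),"pos",np.round(p,4),"yaw",round(cur,2),"w",round(s["width"],4),"F",np.round(s["ft_force"],1),"q7",round(s["joint_positions"][6],2))
    print("SHIFT",np.round(d,4).tolist(),"TURN",np.round(rv,3).tolist(), "dyaw",round(dy,1))
E
python3 - <<'E'
from h import *
c=r.camera("scene")
print(proj(c,[.4808,.2309,.064]),proj(c,[.4808,.2309,0]),proj(c,[.4935,.1755,.0]))
t=r.camera("top")
a=[cast(t,u,.092) for u in((424.7,216.7),(396.18,221.45),(415.2,244.2))];print(np.mean(a,0))
for p in a: print(np.degrees(np.arctan2(*(p-np.mean(a,0))[1::-1])))
m=cast(t,(303.75,249.9),.018);print(m)
print("spray",cast(t,(486,184),.19))
plan(.481,.231,.12)
E
```

```text
[394.95266546 161.89642586] [392.49039091 180.81940133] [376.56353822 188.16421111]
[ 0.53018031 -0.223375    0.092     ]
-49.293987149796735
70.51846831804991
-169.71889424269654
[0.46888862 0.04180625 0.018     ]
spray [ 0.62405253 -0.36201957  0.19      ]
t 0.4 pos [0.2467 0.5742 0.2225] yaw 66.75 w 0.0871 F [ 0.3 -0.3 -0.5] q7 -0.09
SHIFT [-0.3507, -0.2228, 0.1025] TURN [-0.0, 0.0, 0.0] dyaw 0.0
```

Emit:
{"name": "step_arm", "arguments": {
  "increments": [
    [[-0.35,-0.223,0.06],[0,0,0]],
    [[-0.35,-0.223,0.06],[0,0,0]],
    [[-0.35,-0.223,0.06],[0,0,0]],
    [[-0.35,-0.223,0.06],[0,0,0]],
    [[-0.35,-0.223,0.06],[0,0,0]]
  ],
  "hand": -0.2,
  "grip_force": 20
}}

```text
time: 0.9
ee_pos: [0.3868, 0.368, 0.1867]
eef_rot: [0.201, 0.979, 0.0, 0.0]
ft_force: [0.9, -0.5, -0.4]
width: 0.0562
```

```bash
python3 -c "
from h import *
plan(.481,.231,.15)"
```

```text
t 0.9 pos [0.3868 0.368  0.1867] yaw 66.75 w 0.0562 F [ 0.9 -0.5 -0.4] q7 0.33
SHIFT [-0.1406, -0.0887, 0.0367] TURN [0.0, 0.0, -0.0] dyaw 0.0
```

Emit:
{"name": "step_arm", "arguments": {
  "increments": [
    [[-0.1405,-0.0885,0.037],[0,0,0]],
    [[-0.1405,-0.0885,0.037],[0,0,0]],
    [[-0.1405,-0.0885,0.037],[0,0,0]],
    [[-0.1405,-0.0885,0.037],[0,0,0]],
    [[-0.1405,-0.0885,0.037],[0,0,0]]
  ]
}}

```text
time: 1.4
ee_pos: [0.4827, 0.2271, 0.1491]
eef_rot: [0.204, 0.979, -0.001, 0.0]
ft_force: [-0.1, 0.6, 1.3]
width: 0.0525
```

```bash
python3 -c "
from h import *
c=r.camera('wrist');cv2.imwrite('pics/w1.png',c['pixels'])
p,T,s=state()
print(proj(c,[.481,.231,.064]),proj(c,p),proj(c,p+T[:,1]*.028),proj(c,p-T[:,1]*.028))
plan(.481,.231,.036)"
```

```text
[320.02561447 200.18574443] [319.38676752 252.6499586 ] [375.41968604 252.51345896] [263.36832492 252.78642298]
t 1.45 pos [0.4815 0.2298 0.1495] yaw 66.57 w 0.052 F [-0.5  1.5  0.4] q7 0.66
SHIFT [0.001, 0.0009, 0.1135] TURN [-0.0, 0.0, 0.0] dyaw 0.0
```

View pics/w1.png

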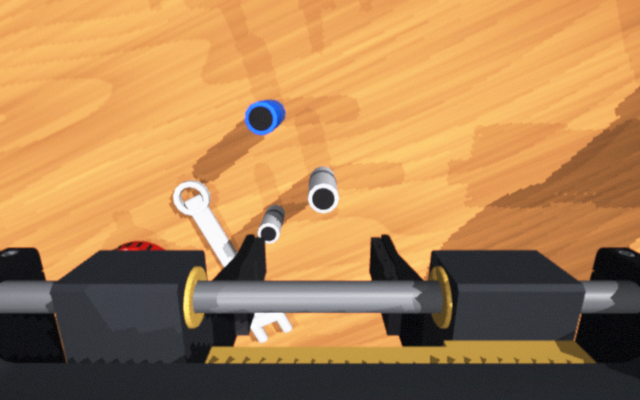

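```bash
python3 -c "
from h import *
c=r.camera('wrist')
q=cast(c,(323,198),.064);print(q)
plan(.4815,.2320,.036)"
```

```text
[0.47931817 0.23631345 0.064     ]
t 1.5 pos [0.4808 0.2314 0.1498] yaw 66.72 w 0.0524 F [-0.5  1.4  0.1] q7 0.66
SHIFT [-0.0004, 0.0007, 0.1138] TURN [0.001, -0.0, 0.0] dyaw 0.0
```

```bash
python3 -c "
from h import *
c=r.camera('wrist');im=c['pixels']
cv2.imwrite('pics/w2.png',cv2.resize(im[160:250,240:360],None,fx=6,fy=6))
H=hsv(im)
for b in blobs((H[...,2]<60),(300,150,350,225),20): print(b,cast(c,b[0],.064))
for b in blobs((H[...,1]<60)&(H[...,2]>120),(300,150,350,225),20): print(b,cast(c,b[0],.064))
plan(.4810,.2330,.036)"
```

```text
((np.float64(318.13), np.float64(202.75)), 291) [0.48064872 0.23332139 0.064     ]
((np.float64(319.08), np.float64(191.54)), 724) [0.47306876 0.23732644 0.064     ]
t 1.55 pos [0.4805 0.2323 0.1499] yaw 66.81 w 0.0524 F [-0.8  0.3  0.1] q7 0.66
SHIFT [-0.0002, 0.0007, 0.1139] TURN [0.001, -0.0, 0.0] dyaw 0.0
```

View pics/w2.png

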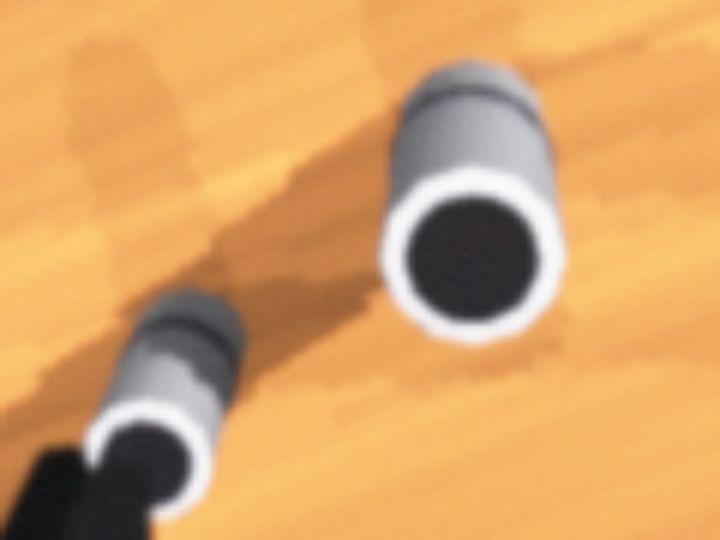

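The crop confirms it: the larger grey socket's mouth is at wrist (318,203), which gives (0.4806, 0.2333). I'll descend with 0.233.

Emit:
{"name": "step_arm", "arguments": {
  "increments": [
    [[0,0.0005,0.04],[0,0,0]],
    [[0,0.0005,0.08],[0,0,0]],
    [[0,0.0005,0.113],[0,0,0]],
    [[0,0.0005,0.113],[0,0,0]],
    [[0,0.0005,0.113],[0,0,0]]
  ]
}}

```text
time: 2.05
ee_pos: [0.4805, 0.2341, 0.0377]
eef_rot: [0.2, 0.98, 0.001, -0.0]
ft_force: [-0.5, -0.4, 0.8]
width: 0.0524
```

Emit:
{"name": "step_arm", "arguments": {
  "increments": [
    [[0,0,0],[0,0,0]],
    [[0,0,0],[0,0,0]],
    [[0,0,0],[0,0,0]],
    [[0,0,0],[0,0,0]]
  ],
  "hand": 1,
  "grip_force": 25
}}

```text
time: 2.45
ee_pos: [0.4808, 0.2343, 0.0385]
eef_rot: [0.2, 0.98, 0.001, 0.0]
ft_force: [-0.3, -0.2, -0.4]
width: 0.0281
```

```bash
python3 -c "
from h import *
plan(.4810,.2330,.18)"
```

```text
t 2.45 pos [0.4808 0.2343 0.0385] yaw 66.91 w 0.0281 F [-0.3 -0.2 -0.4] q7 0.69
SHIFT [-0.0007, -0.0008, -0.1415] TURN [0.002, 0.0, -0.0] dyaw 0.0
```

Emit:
{"name": "step_arm", "arguments": {
  "increments": [
    [[0,-0.0005,0.004],[0,0,0]],
    [[0,-0.0005,0.004],[0,0,0]],
    [[0,-0.0005,0.004],[0,0,0]],
    [[0,-0.0005,0.004],[0,0,0]]
  ]
}}

```text
time: 2.85
ee_pos: [0.4812, 0.2332, 0.0358]
eef_rot: [0.201, 0.98, 0.001, 0.001]
ft_force: [-4.9, -5.3, 16.7]
width: 0.0223
```

Emit:
{"name": "step_arm", "arguments": {
  "increments": [
    [[0,0,-0.02],[0,0,0]],
    [[0,0,-0.07],[0,0,0]],
    [[0,0,-0.12],[0,0,0]],
    [[0,0,-0.15],[0,0,0]],
    [[0,0,-0.15],[0,0,0]]
  ]
}}

```text
time: 3.35
ee_pos: [0.483, 0.2339, 0.1904]
eef_rot: [0.201, 0.98, 0.004, 0.003]
ft_force: [0.6, -0.2, -2.1]
width: 0.0223
```

```bash
python3 -c "
from h import *
plan(.5303,-.223,.185)
c=r.camera('wrist');cv2.imwrite('pics/w3.png',c['pixels'])"
```

```text
t 3.35 pos [0.483  0.2339 0.1904] yaw 66.84 w 0.0223 F [ 0.6 -0.2 -2.1] q7 0.66
SHIFT [-0.2231, -0.4015, 0.003] TURN [0.009, 0.005, -0.0] dyaw 0.0
```

View pics/w3.png

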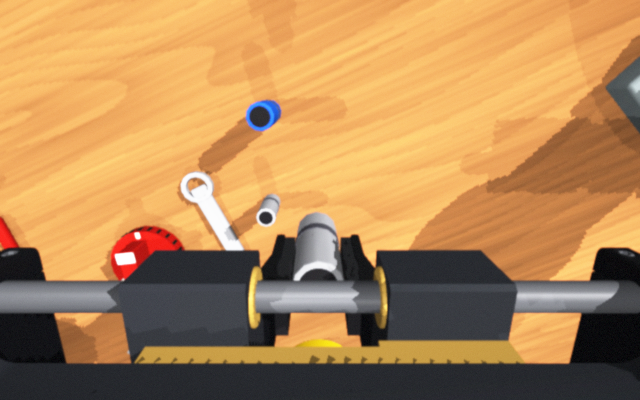

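Emit:
{"name": "step_arm", "arguments": {
  "increments": [
    [[-0.0225,-0.04,0.0],[0,0,0]],
    [[-0.0446,-0.08,0.0],[0,0,0]],
    [[-0.067,-0.12,0.0],[0,0,0]],
    [[-0.0892,-0.16,0.0],[0,0,0]],
    [[-0.1115,-0.2,0.0],[0,0,0]]
  ]
}}

```text
time: 3.9
ee_pos: [0.5046, 0.0037, 0.1849]
eef_rot: [0.201, 0.98, 0.002, 0.001]
ft_force: [0.9, 0.8, -2.3]
width: 0.0223
```

```bash
python3 -c "
from h import *
plan(.5303,-.223,.190)"
```

```text
t 3.9 pos [0.5046 0.0037 0.1849] yaw 66.86 w 0.0223 F [ 0.9  0.8 -2.3] q7 1.1
SHIFT [-0.1127, -0.1983, -0.0058] TURN [0.004, 0.001, -0.0] dyaw 0.0
```

Emit:
{"name": "step_arm", "arguments": {
  "increments": [
    [[-0.026,-0.044,-0.003],[0,0,0]],
    [[-0.05,-0.088,-0.006],[0,0,0]],
    [[-0.075,-0.132,-0.006],[0,0,0]],
    [[-0.1,-0.176,-0.006],[0,0,0]],
    [[-0.1127,-0.1983,-0.006],[0,0,0]]
  ]
}}

```text
time: 4.4
ee_pos: [0.5287, -0.2272, 0.1883]
eef_rot: [0.202, 0.979, 0.001, -0.001]
ft_force: [0.1, 0.3, -1.6]
width: 0.0225
```

Emit:
{"name": "step_arm", "arguments": {
  "increments": [
    [[0,0,0],[0,0,0]],
    [[0,0,0],[0,0,0]]
  ]
}}

```text
time: 4.6
ee_pos: [0.5274, -0.2278, 0.1862]
eef_rot: [0.203, 0.979, 0.001, -0.002]
ft_force: [-0.3, 0.8, -2.1]
width: 0.0225
```

```bash
python3 -c "
from h import *
plan(.5303,-.223,.123)
for n in('top','wrist'):
    c=r.camera(n);cv2.imwrite('pics/%s4.png'%n,c['pixels'])
p,T,s=state();print(p,proj(c,[.5303,-.223,.115]))
a,b=[cv2.imread('pics/%s4.png'%n) for n in('top','wrist')]
cv2.imwrite('pics/c4.png',np.hstack([cv2.resize(a[170:270,360:460],None,fx=4,fy=4),cv2.resize(b[100:300,220:420],None,fx=2,fy=2)]))
"
```

```text
t 4.6 pos [ 0.5274 -0.2278  0.1862] yaw 66.52 w 0.0225 F [-0.3  0.8 -2.1] q7 1.61
SHIFT [-0.0011, 0.0055, 0.0632] TURN [0.0, -0.005, 0.0] dyaw 0.0
[ 0.52842257 -0.22556624  0.18709046] [321.49208562 211.66532819]
```

View pics/c4.png

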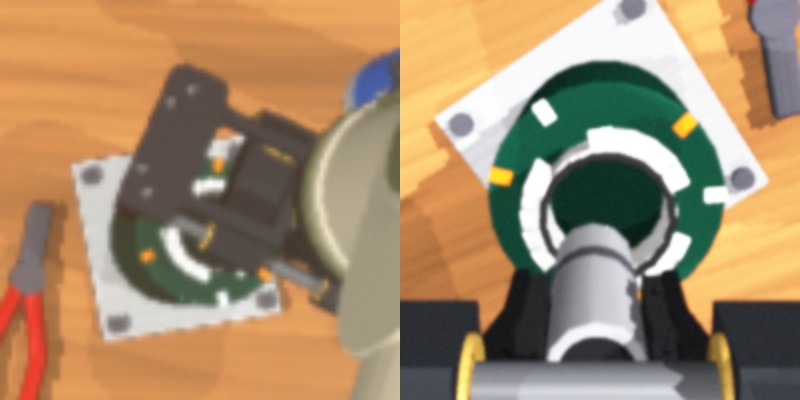

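```bash
python3 -c "
from h import *
c=r.camera('wrist');im=c['pixels'];H=hsv(im)
cv2.imwrite('pics/w5.png',cv2.resize(im[120:280,220:420],None,fx=4,fy=4))
o=blobs((H[...,0]>8)&(H[...,0]<26)&(H[...,1]>170)&(H[...,2]>180),(262,150,400,180),5)
w=blobs((H[...,1]<60)&(H[...,2]>170),(262,140,395,240),5)
for b in o+w: print(b,np.round(cast(c,b[0],.092),4))
plan(.5303,-.223,.120)
"
```

```text
((np.float64(360.18), np.float64(162.83)), 60) [ 0.5146 -0.184   0.092 ]
((np.float64(270.58), np.float64(154.84)), 620) [ 0.4832 -0.2421  0.092 ]
((np.float64(376.79), np.float64(168.29)), 1022) [ 0.5233 -0.1742  0.092 ]
((np.float64(290.58), np.float64(155.32)), 111) [ 0.4893 -0.2288  0.092 ]
((np.float64(334.94), np.float64(175.91)), 795) [ 0.5164 -0.2049  0.092 ]
((np.float64(286.29), np.float64(205.58)), 548) [ 0.5232 -0.2478  0.092 ]
((np.float64(295.81), np.float64(214.67)), 109) [ 0.5327 -0.2442  0.092 ]
((np.float64(331.13), np.float64(220.52)), 310) [ 0.5479 -0.2211  0.092 ]
((np.float64(352.77), np.float64(227.52)), 230) [ 0.5599 -0.2078  0.092 ]
((np.float64(322.67), np.float64(234.3)), 211) [ 0.5559 -0.2316  0.092 ]
t 4.75 pos [ 0.5287 -0.2253  0.1875] yaw 66.77 w 0.0221 F [ 0.9 -0.2 -1.5] q7 1.61
SHIFT [-0.0008, 0.0026, 0.0675] TURN [0.002, -0.003, 0.0] dyaw 0.0
```

View pics/w5.png

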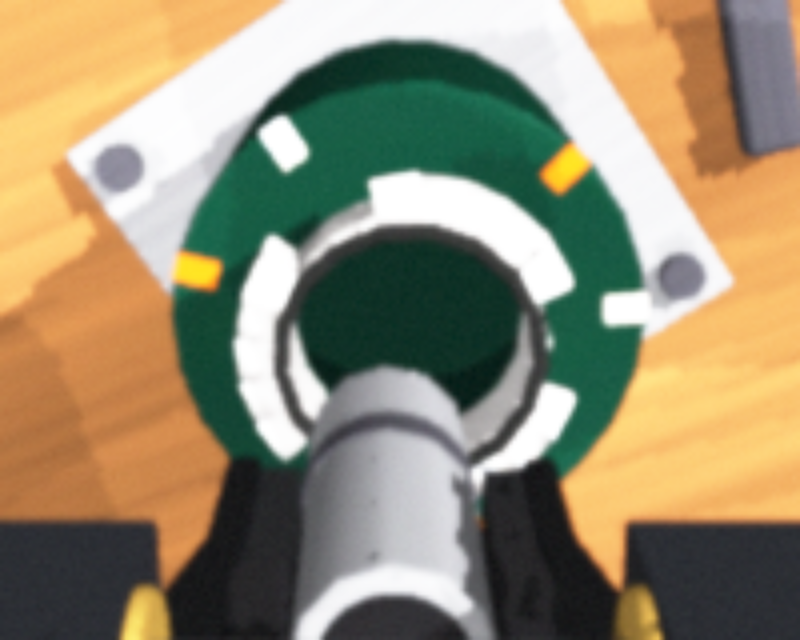

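Emit:
{"name": "step_arm", "arguments": {
  "increments": [
    [[-0.0008,0.0026,0.0],[0,0,0]],
    [[-0.0008,0.0026,0.03],[0,0,0]],
    [[-0.0008,0.0026,0.063],[0,0,0]],
    [[-0.0008,0.0026,0.063],[0,0,0]],
    [[-0.0008,0.0026,0.063],[0,0,0]]
  ]
}}

```text
time: 5.25
ee_pos: [0.5305, -0.2223, 0.125]
eef_rot: [0.201, 0.98, 0.001, -0.002]
ft_force: [0.2, 0.7, -0.8]
width: 0.0223
```

Emit:
{"name": "step_arm", "arguments": {
  "increments": [
    [[0,0,0],[0,0,0]],
    [[0,0,0],[0,0,0]]
  ]
}}

```text
time: 5.45
ee_pos: [0.5316, -0.2224, 0.1268]
eef_rot: [0.201, 0.98, 0.001, -0.0]
ft_force: [1.1, -0.0, -2.1]
width: 0.0223
```

```bash
python3 -c "
from h import *
c=r.camera('wrist');im=c['pixels']
cv2.imwrite('pics/w6.png',cv2.resize(im[120:300,200:440],None,fx=3,fy=3))
plan(.5305,-.2225,.124)
print(proj(c,[.5305,-.2225,.115]))
"
```

```text
t 5.5 pos [ 0.5314 -0.2224  0.1265] yaw 66.84 w 0.0227 F [ 0.   0.  -2.2] q7 1.64
SHIFT [0.0008, -0.0004, 0.0025] TURN [0.003, -0.001, 0.0] dyaw 0.0
[314.52755924 244.49614086]
```

View pics/w6.png

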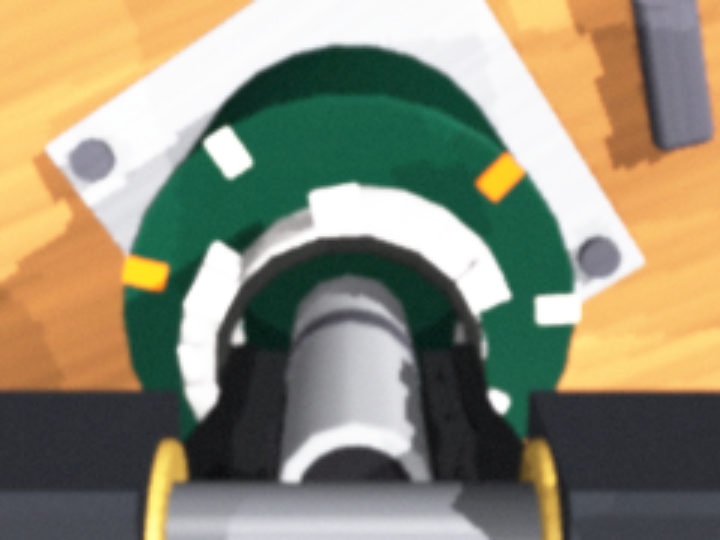

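The wrist view shows the socket's foot inside the mouth, at about crop (345,300) within the dark ring. Releasing it.

Emit:
{"name": "step_arm", "arguments": {
  "increments": [
    [[0,0,0],[0,0,0]],
    [[0,0,0],[0,0,0]],
    [[0,0,0],[0,0,0]],
    [[0,0,0],[0,0,0]]
  ],
  "hand": -0.2
}}

```text
time: 5.9
ee_pos: [0.5314, -0.2225, 0.1267]
eef_rot: [0.201, 0.98, 0.001, -0.0]
ft_force: [0.2, 0.6, -0.3]
width: 0.0462
```

Emit:
{"name": "step_arm", "arguments": {
  "increments": [
    [[0,0,-0.03],[0,0,0]],
    [[0,0,-0.06],[0,0,0]],
    [[0,0,-0.08],[0,0,0]]
  ]
}}

```text
time: 6.2
ee_pos: [0.5318, -0.2231, 0.2087]
eef_rot: [0.201, 0.98, 0.001, 0.001]
ft_force: [0.3, 0.3, 0.1]
width: 0.052
```

```bash
python3 -c "
from h import *
c=r.camera('wrist');im=c['pixels']
cv2.imwrite('pics/w7.png',im)
plan(.501,.0326,.15,73.5)
"
```

```text
t 6.25 pos [ 0.533  -0.2236  0.2116] yaw 66.82 w 0.0517 F [ 0.8 -0.5  3.6] q7 1.6
SHIFT [0.1305, 0.2227, 0.0618] TURN [0.003, 0.005, -0.117] dyaw 6.7
```

View pics/w7.png

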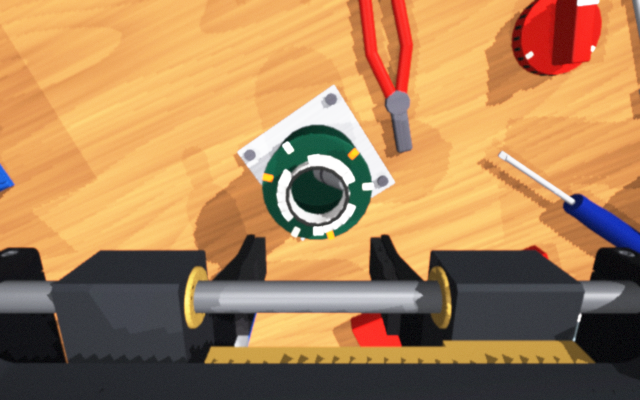

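The socket lies inside the canister, visible at (325,178) within the neck. All six marks are visible, so I'll refine the canister pose from this view.

```bash
python3 -c "
from h import *
c=r.camera('wrist');im=c['pixels'];H=hsv(im)
box=(260,135,374,242)
o=blobs((H[...,0]>8)&(H[...,0]<26)&(H[...,1]>150)&(H[...,2]>180),box,8,80)
w=blobs((H[...,1]<70)&(H[...,2]>150),box,8,90)
for b in o+w:
  p=cast(c,b[0],.092);d=p-[.5305,-.2225,.092];print(b,np.round(p,4),round(np.hypot(*d[:2]),4),round(np.degrees(np.arctan2(d[1],d[0])),1))
print(np.mean([cast(c,b[0],.092) for b in o],0))
plan(.501,.0326,.15,73.5)
"
```

```text
((np.float64(371.57), np.float64(137.43)), 23) [ 0.5101 -0.1656  0.092 ] 0.0605 109.7
((np.float64(352.2), np.float64(151.27)), 66) [ 0.5143 -0.1837  0.092 ] 0.042 112.7
((np.float64(268.05), np.float64(174.38)), 58) [ 0.5049 -0.2536  0.092 ] 0.0403 -129.5
((np.float64(330.18), np.float64(232.77)), 44) [ 0.5722 -0.2268  0.092 ] 0.0419 -5.9
((np.float64(296.75), np.float64(236.65)), 20) [ 0.5642 -0.2546  0.092 ] 0.0465 -43.6
((np.float64(369.9), np.float64(237.7)), 10) [ 0.5899 -0.1972  0.092 ] 0.0646 23.1
((np.float64(340.36), np.float64(182.36)), 14) [ 0.5343 -0.202   0.092 ] 0.0208 79.4
((np.float64(295.26), np.float64(228.31)), 70) [ 0.5566 -0.2526  0.092 ] 0.0399 -49.0
((np.float64(302.25), np.float64(235.25)), 16) [ 0.5648 -0.2497  0.092 ] 0.0438 -38.4
[ 0.54259386 -0.21357271  0.092     ]
t 6.3 pos [ 0.5328 -0.2234  0.2096] yaw 66.82 w 0.0524 F [0.2 0.7 0.3] q7 1.6
SHIFT [0.1302, 0.2227, 0.06] TURN [0.003, 0.004, -0.117] dyaw 6.7
```

Emit:
{"name": "step_arm", "arguments": {
  "increments": [
    [[0.0235,0.04,0.0],[0,0,0]],
    [[0.047,0.08,0.0],[0,0,-0.02]],
    [[0.07,0.12,0.01],[0,0,-0.05]],
    [[0.094,0.16,0.02],[0,0,-0.08]],
    [[0.1175,0.2,0.03],[0,0,-0.117]]
  ],
  "hand": -0.3
}}

```text
time: 6.8
ee_pos: [0.5026, 0.0086, 0.1789]
eef_rot: [0.143, 0.99, 0.001, 0.002]
ft_force: [1.0, 0.5, -0.1]
width: 0.0563
```

```bash
python3 -c "
from h import *
c=r.camera('wrist');im=c['pixels']
cv2.imwrite('pics/w8.png',im)
plan(.501,.0326,.15,73.5)
"
```

```text
t 6.85 pos [0.501 0.017 0.177] yaw 74.24 w 0.0565 F [ 1.1  7.7 -1.9] q7 1.21
SHIFT [0.0043, 0.0148, 0.0271] TURN [0.005, -0.0, 0.013] dyaw -0.7
```

View pics/w8.png

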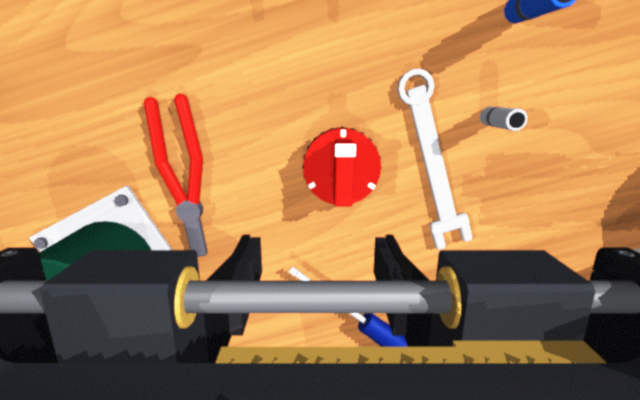

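Emit:
{"name": "step_arm", "arguments": {
  "increments": [
    [[0.0043,0.0148,0.03],[0,0,0.013]],
    [[0.0043,0.0148,0.03],[0,0,0.013]],
    [[0.0043,0.0148,0.03],[0,0,0.013]],
    [[0.0043,0.0148,0.03],[0,0,0.013]]
  ]
}}

```text
time: 7.25
ee_pos: [0.5013, 0.0315, 0.1475]
eef_rot: [0.144, 0.99, 0.002, 0.0]
ft_force: [-0.0, -0.1, 0.8]
width: 0.0564
```

```bash
python3 -c "
from h import *
for k in range(2):
  c=r.camera('wrist');im=c['pixels'];H=hsv(im)
  cv2.imwrite('pics/w9.png',cv2.resize(im[120:280,240:400],None,fx=3,fy=3))
  for b in blobs((H[...,1]<90)&(H[...,2]>150),(275,110,375,250),6,500): print(b,np.round(cast(c,b[0],.018),4),np.round(cast(c,b[0],.048),4))
  plan(.501,.0326,.022,73.5)
"
```

```text
((np.float64(318.55), np.float64(147.08)), 51) [0.4686 0.044  0.018 ] [0.4641 0.0451 0.048 ]
((np.float64(318.94), np.float64(167.04)), 341) [0.4847 0.0396 0.018 ] [0.4786 0.0411 0.048 ]
((np.float64(285.59), np.float64(203.68)), 41) [0.5074 0.0028 0.018 ] [0.4989 0.0081 0.048 ]
((np.float64(351.17), np.float64(203.98)), 46) [0.5239 0.0571 0.018 ] [0.5137 0.0568 0.048 ]
t 7.3 pos [0.5015 0.0314 0.1477] yaw 73.4 w 0.0565 F [-1.3  1.1  0.2] q7 1.17
SHIFT [0.0009, 0.0004, 0.1258] TURN [0.005, 0.001, -0.002] dyaw 0.1
((np.float64(318.55), np.float64(147.08)), 51) [0.4688 0.0441 0.018 ] [0.4644 0.0451 0.048 ]
((np.float64(318.97), np.float64(167.02)), 342) [0.485  0.0396 0.018 ] [0.4789 0.0411 0.048 ]
((np.float64(285.5), np.float64(203.5)), 40) [0.5075 0.0028 0.018 ] [0.499  0.0081 0.048 ]
((np.float64(351.09), np.float64(203.53)), 47) [0.5238 0.0571 0.018 ] [0.5137 0.0568 0.048 ]
t 7.35 pos [0.5015 0.0316 0.1478] yaw 73.4 w 0.0564 F [0.6 0.  0.4] q7 1.17
SHIFT [0.0009, 0.0002, 0.1258] TURN [0.005, 0.001, -0.002] dyaw 0.1
```

View pics/w9.png

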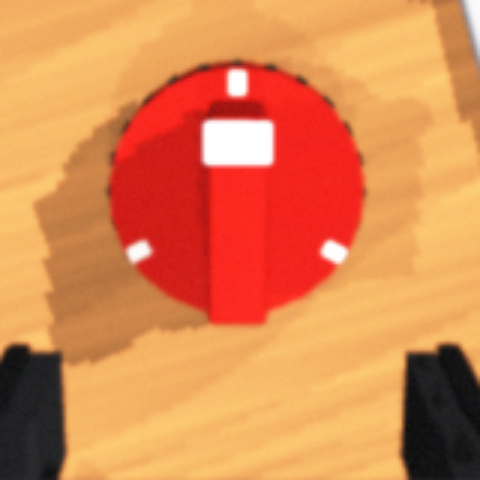

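Emit:
{"name": "step_arm", "arguments": {
  "increments": [
    [[0.001,0.0015,0.04],[0.003,0,-0.002]],
    [[0.0018,0.0018,0.08],[0.003,0,-0.002]],
    [[0.0018,0.0018,0.11],[0.003,0,-0.002]],
    [[0.0018,0.0018,0.124],[0.003,0,-0.002]],
    [[0.0018,0.0018,0.1245],[0.003,0,-0.002]]
  ]
}}

```text
time: 7.85
ee_pos: [0.5, 0.0337, 0.0224]
eef_rot: [0.144, 0.99, 0.0, -0.0]
ft_force: [0.1, -0.3, -0.4]
width: 0.0564
```

```bash
python3 -c "
from h import *
plan(.5003,.034,.0225,73.3)
"
```

```text
t 7.85 pos [0.5    0.0337 0.0224] yaw 73.47 w 0.0564 F [ 0.1 -0.3 -0.4] q7 1.23
SHIFT [-0.0002, 0.0004, -0.0001] TURN [0.001, -0.001, 0.003] dyaw -0.2
```

Emit:
{"name": "step_arm", "arguments": {
  "increments": [
    [[0,0,0],[0,0,0]],
    [[0,0,0],[0,0,0]],
    [[0,0,0],[0,0,0]],
    [[0,0,0],[0,0,0]],
    [[0,0,0],[0,0,0]]
  ],
  "hand": 1,
  "grip_force": 40
}}

```text
time: 8.35
ee_pos: [0.5002, 0.0338, 0.0229]
eef_rot: [0.144, 0.99, 0.001, -0.0]
ft_force: [-0.2, 0.5, -0.6]
width: 0.0244
```

Emit:
{"name": "step_arm", "arguments": {
  "increments": [
    [[0,0,0],[0,0,0]],
    [[0,0,0],[0,0,0]],
    [[0,0,0],[0,0,0]],
    [[0,0,0],[0,0,0]],
    [[0,0,0],[0,0,0]]
  ]
}}

```text
time: 8.85
ee_pos: [0.5003, 0.0339, 0.0231]
eef_rot: [0.144, 0.99, 0.001, -0.0]
ft_force: [-1.2, 0.5, 5.4]
width: 0.0155
```

```bash
python3 -c "
from h import *
plan(.5003,.034,.0225,73.3)
"
```

```text
t 8.85 pos [0.5003 0.0339 0.0231] yaw 73.47 w 0.0155 F [-1.2  0.5  5.4] q7 1.23
SHIFT [0.0001, 0.0001, 0.0006] TURN [0.001, -0.0, 0.003] dyaw -0.2
```

Emit:
{"name": "step_arm", "arguments": {
  "increments": [
    [[0,0,-0.02],[0,0,0]],
    [[0,0,-0.06],[0,0,0]],
    [[0,0,-0.1],[0,0,0]],
    [[0,0,-0.14],[0,0,0]],
    [[0,0,-0.16],[0,0,0]]
  ]
}}

```text
time: 9.35
ee_pos: [0.5013, 0.0336, 0.1862]
eef_rot: [0.144, 0.99, 0.001, 0.002]
ft_force: [0.3, 0.8, -1.8]
width: 0.0156
```

Emit:
{"name": "step_arm", "arguments": {
  "increments": [
    [[0,0,-0.005],[0,0,0]],
    [[0,0,-0.005],[0,0,0]]
  ]
}}

```text
time: 9.55
ee_pos: [0.5015, 0.0337, 0.1913]
eef_rot: [0.144, 0.99, 0.002, 0.002]
ft_force: [0.7, -0.3, -2.5]
width: 0.0158
```

```bash
python3 -c "
from h import *
c=r.camera('wrist');im=c['pixels']
cv2.imwrite('pics/w10.png',im)
plan(.5303,-.2225,.185,56)
p,T,s=state()
L=p-[0,0,.0231-.018]
for a in(0,120,240):
  th=np.radians(163.3+a);print(proj(c,L+.0345*np.array([np.cos(th),np.sin(th),0])))
"
```

```text
t 9.6 pos [0.5009 0.0336 0.1902] yaw 73.46 w 0.0158 F [ 0.3 -0.3 -2.1] q7 1.15
SHIFT [-0.1011, -0.2371, 0.0048] TURN [0.003, 0.002, 0.305] dyaw -17.5
[314.8443644  185.12626726]
[258.64148601 278.98068139]
[370.77607728 279.00215869]
```

View pics/w10.png

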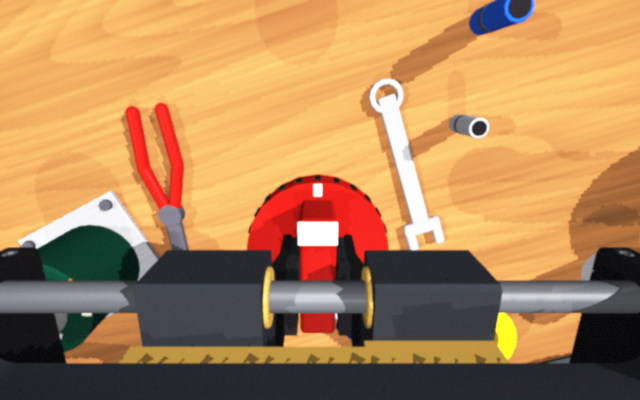

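Emit:
{"name": "step_arm", "arguments": {
  "increments": [
    [[-0.016,-0.0375,0],[0,0,0.05]],
    [[-0.032,-0.075,0],[0,0,0.1]],
    [[-0.048,-0.1125,0],[0,0,0.15]],
    [[-0.064,-0.15,0],[0,0,0.2]],
    [[-0.08,-0.1875,0],[0,0,0.25]]
  ]
}}

```text
time: 10.1
ee_pos: [0.5232, -0.1703, 0.1878]
eef_rot: [0.267, 0.964, 0.001, -0.0]
ft_force: [0.2, -0.1, -0.7]
width: 0.0156
```

```bash
python3 -c "
from h import *
plan(.5303,-.2223,.185,56)
"
```

```text
t 10.1 pos [ 0.5232 -0.1703  0.1878] yaw 59.03 w 0.0156 F [ 0.2 -0.1 -0.7] q7 1.36
SHIFT [-0.0328, -0.0409, 0.0027] TURN [0.002, -0.001, 0.053] dyaw -3.0
```

Emit:
{"name": "step_arm", "arguments": {
  "increments": [
    [[-0.022,-0.027,0],[0,0,0.03]],
    [[-0.033,-0.041,0],[0,0,0.053]],
    [[-0.033,-0.041,0],[0,0,0.053]],
    [[-0.033,-0.041,0],[0,0,0.053]],
    [[-0.033,-0.041,0],[0,0,0.053]]
  ]
}}

```text
time: 10.6
ee_pos: [0.5305, -0.2206, 0.1871]
eef_rot: [0.291, 0.957, 0.001, -0.001]
ft_force: [-0.3, 0.2, -1.7]
width: 0.0155
```

```bash
python3 -c "
from h import *
c=r.camera('wrist');cv2.imwrite('pics/w11.png',c['pixels'])
c=r.camera('scene');cv2.imwrite('pics/s11.png',cv2.resize(c['pixels'][120:270,140:320],None,fx=4,fy=4))
plan(.5303,-.2223,.138,56)
"
```

```text
t 10.7 pos [ 0.5306 -0.2209  0.1875] yaw 56.12 w 0.0157 F [ 0.7 -0.6 -1.9] q7 1.43
SHIFT [-0.0006, -0.0014, 0.0495] TURN [0.002, -0.002, 0.002] dyaw -0.1
```

View pics/w11.png

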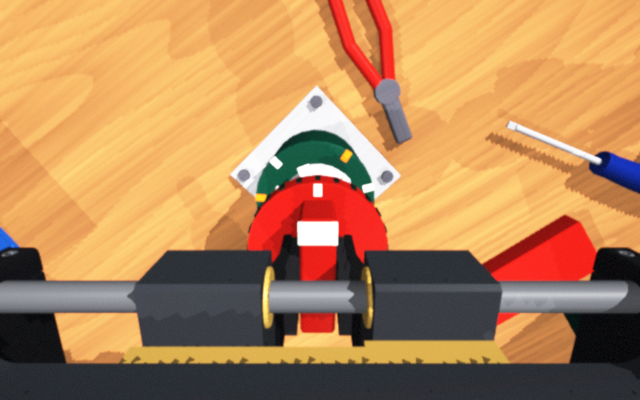

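View pics/s11.png

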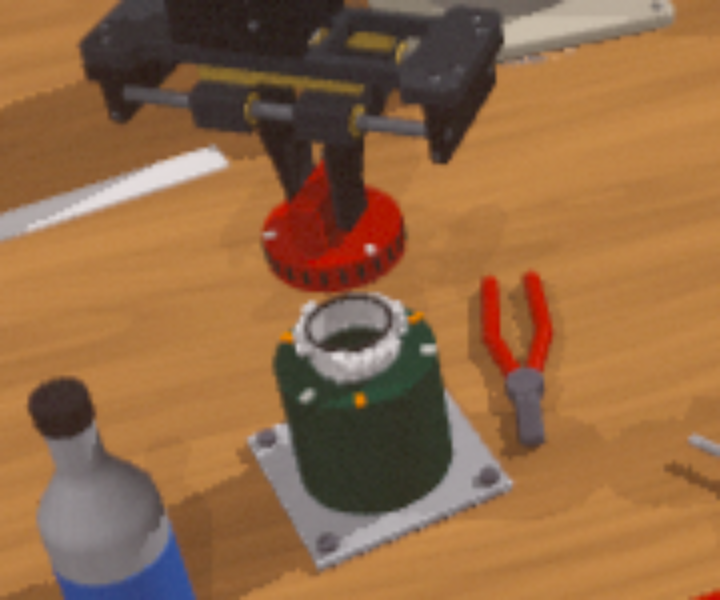

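```bash
python3 -c "
from h import *
c=r.camera('wrist');H=hsv(c['pixels'])
p,T,s=state();print(p)
o=blobs((H[...,0]>8)&(H[...,0]<26)&(H[...,1]>170)&(H[...,2]>190),(335,145,357,165),8)+blobs((H[...,0]>8)&(H[...,0]<26)&(H[...,1]>170)&(H[...,2]>190),(255,190,268,205),8)
w=blobs((H[...,1]<70)&(H[...,2]>150),(268,153,286,172),8)+blobs((H[...,1]<70)&(H[...,2]>150),(360,180,376,194),8)
for b in o+w:
  q=cast(c,b[0],.092)
  d=q-[.5303,-.2223,.092];a=np.degrees(np.arctan2(d[1],d[0]))
  k=round((a-70.6)/120*1)
  cand=[70.6+120*i for i in range(-2,2)]+[-7.4+120*i for i in range(-2,2)]
  t=np.radians(min(cand,key=lambda x:abs(x-a)));print(b,round(a,1),np.round(q[:2]-.0415*np.array([np.cos(t),np.sin(t)]),4))
for b in blobs((H[...,1]<110)&(H[...,2]>150),(310,180,326,200),6):
  q=cast(c,b[0],p[2]-.0051);print('lid',b,q, q-p)
"
```

```text
[ 0.53064382 -0.2211789   0.18767318]
((np.float64(345.93), np.float64(155.22)), 83) 112.5 [ 0.5301 -0.2216]
((np.float64(260.77), np.float64(196.65)), 52) -128.8 [ 0.53  -0.221]
((np.float64(274.37), np.float64(160.23)), 151) -171.0 [ 0.5287 -0.2214]
((np.float64(369.36), np.float64(186.47)), 136) 71.5 [ 0.5302 -0.2206]
lid ((np.float64(317.44), np.float64(189.59)), 134) [ 0.50334894 -0.20162403  0.18257318] [-0.02729488  0.01955487 -0.0051    ]
```

Emit:
{"name": "step_arm", "arguments": {
  "increments": [
    [[-0.0006,-0.0014,0.0],[0.002,-0.002,0.002]],
    [[-0.0006,-0.0014,0.02],[0.002,-0.002,0.002]],
    [[-0.0006,-0.0014,0.035],[0.002,-0.002,0.002]],
    [[-0.0006,-0.0014,0.046],[0.002,-0.002,0.002]],
    [[-0.0006,-0.0014,0.046],[0.002,-0.002,0.002]]
  ]
}}

```text
time: 11.25
ee_pos: [0.5294, -0.2221, 0.1399]
eef_rot: [0.292, 0.956, -0.0, -0.001]
ft_force: [-0.3, -0.4, -1.8]
width: 0.0155
```

Emit:
{"name": "step_arm", "arguments": {
  "increments": [
    [[0,0,0],[0,0,0]],
    [[0,0,0],[0,0,0]]
  ]
}}

```text
time: 11.45
ee_pos: [0.5296, -0.2222, 0.1404]
eef_rot: [0.292, 0.956, -0.0, -0.001]
ft_force: [-0.1, 0.1, -1.7]
width: 0.0156
```

```bash
python3 -c "
from h import *
plan(.5302,-.2225,.1326,56)
"
```

```text
t 11.45 pos [ 0.5296 -0.2222  0.1404] yaw 56.0 w 0.0156 F [-0.1  0.1 -1.7] q7 1.45
SHIFT [-0.0007, 0.0, 0.0078] TURN [-0.001, -0.002, -0.0] dyaw 0.0
```

Emit:
{"name": "step_arm", "arguments": {
  "increments": [
    [[-0.0007,0,0.002],[0,-0.001,0]],
    [[-0.0007,0,0.004],[0,-0.001,0]],
    [[-0.0007,0,0.006],[0,-0.001,0]],
    [[-0.0007,0,0.007],[0,-0.001,0]],
    [[-0.0007,0,0.007],[0,-0.001,0]]
  ]
}}

```text
time: 11.95
ee_pos: [0.5301, -0.2225, 0.1332]
eef_rot: [0.292, 0.956, -0.0, -0.001]
ft_force: [0.5, -0.0, -2.2]
width: 0.0157
```

```bash
python3 -c "
from h import *
plan(.5302,-.2225,.1326,56)
"
```

```text
t 11.95 pos [ 0.5301 -0.2225  0.1332] yaw 56.0 w 0.0157 F [ 0.5 -0.  -2.2] q7 1.45
SHIFT [-0.0001, 0.0001, 0.0006] TURN [-0.001, -0.001, -0.0] dyaw 0.0
```

Emit:
{"name": "step_arm", "arguments": {
  "increments": [
    [[0,0,0.001],[0,-0.001,0]],
    [[0,0,0.001],[0,-0.001,0]],
    [[0,0,0.0015],[0,-0.001,0]],
    [[0,0,0.0015],[0,-0.001,0]]
  ]
}}

```text
time: 12.35
ee_pos: [0.5303, -0.2226, 0.1325]
eef_rot: [0.292, 0.956, -0.0, 0.0]
ft_force: [-2.7, 1.4, 8.2]
width: 0.0157
```

```bash
python3 -c "
from h import *
plan(.5302,-.2225,.1326,56)
c=r.camera('scene');cv2.imwrite('pics/s12.png',cv2.resize(c['pixels'][160:270,160:290],None,fx=5,fy=5))
"
```

```text
t 12.35 pos [ 0.5303 -0.2226  0.1325] yaw 55.99 w 0.0157 F [-2.7  1.4  8.2] q7 1.45
SHIFT [0.0001, 0.0001, -0.0001] TURN [-0.0, 0.001, -0.0] dyaw 0.0
```

View pics/s12.png

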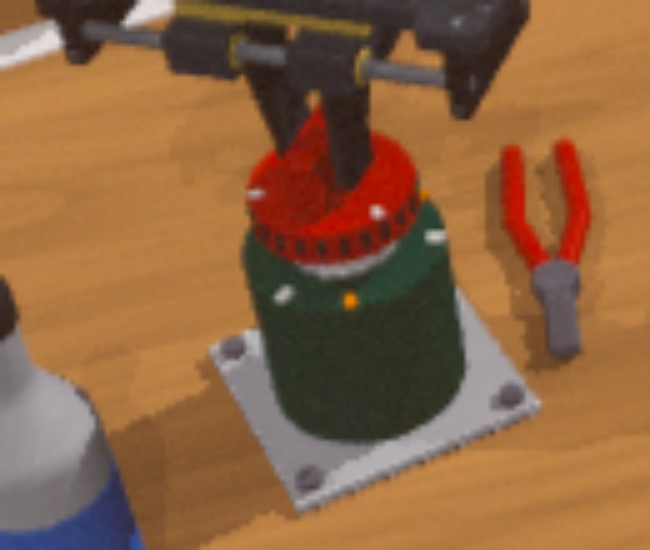

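The lid made contact at TCP z 0.1325 with 8 N, against a predicted 0.1326. It sits level on the ramps at crop (330,190). I'll release it briefly so it sits on its own.

Emit:
{"name": "step_arm", "arguments": {
  "increments": [
    [[0,0,0],[0,0,0]],
    [[0,0,0],[0,0,0]],
    [[0,0,0],[0,0,0]],
    [[0,0,0],[0,0,0]],
    [[0,0,0],[0,0,0]]
  ],
  "hand": 0.4
}}

```text
time: 12.9
ee_pos: [0.5302, -0.2226, 0.1324]
eef_rot: [0.292, 0.956, -0.0, 0.0]
ft_force: [0.5, -0.2, -0.1]
width: 0.026
```

Emit:
{"name": "step_arm", "arguments": {
  "increments": [
    [[0,0,0],[0,0,0]],
    [[0,0,0],[0,0,0]],
    [[0,0,0],[0,0,0]],
    [[0,0,0],[0,0,0]],
    [[0,0,0],[0,0,0]]
  ]
}}

```text
time: 13.4
ee_pos: [0.5303, -0.2226, 0.1324]
eef_rot: [0.292, 0.956, -0.0, 0.0]
ft_force: [-0.4, 0.1, 0.2]
width: 0.0261
```

Emit:
{"name": "step_arm", "arguments": {
  "increments": [
    [[0,0,0],[0,0,0]],
    [[0,0,0],[0,0,0]],
    [[0,0,0],[0,0,0]],
    [[0,0,0],[0,0,0]],
    [[0,0,0],[0,0,0]]
  ]
}}

```text
time: 13.9
ee_pos: [0.5303, -0.2226, 0.1324]
eef_rot: [0.292, 0.956, -0.0, 0.0]
ft_force: [-0.4, -0.3, -0.3]
width: 0.0261
```

```bash
python3 -c "
from h import *
plan(.5302,-.2225,.1326,56)
c=r.camera('scene');a=cv2.resize(c['pixels'][160:270,160:290],None,fx=3,fy=3)
c=r.camera('wrist');H=hsv(c['pixels']);b=cv2.resize(c['pixels'][150:310,220:420],None,fx=2,fy=2)[:330]
b=cv2.copyMakeBorder(b,0,330-b.shape[0],0,0,cv2.BORDER_CONSTANT)
cv2.imwrite('pics/s13.png',np.hstack([a,b]))
p,T,s=state()
for b in blobs((H[...,1]<110)&(H[...,2]>150),(305,170,330,200),6):
  q=cast(c,b[0],.1275);d=q-p;print('lid',b,d,np.degrees(np.arctan2(d[1],d[0])))
"
```

```text
t 13.9 pos [ 0.5303 -0.2226  0.1324] yaw 55.99 w 0.0261 F [-0.4 -0.3 -0.3] q7 1.45
SHIFT [0.0001, 0.0, -0.0002] TURN [-0.0, 0.0, -0.0] dyaw 0.0
lid ((np.float64(317.44), np.float64(189.59)), 134) [-0.02728444  0.01936401 -0.00494986] 144.63634664008063
```

View pics/s13.png

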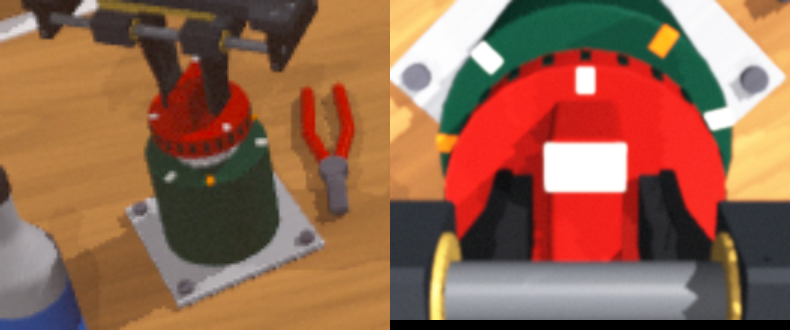

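The lid sits level and hasn't moved. Regripping it.

Emit:
{"name": "step_arm", "arguments": {
  "increments": [
    [[0,0,0],[0,0,0]],
    [[0,0,0],[0,0,0]],
    [[0,0,0],[0,0,0]],
    [[0,0,0],[0,0,0]],
    [[0,0,0],[0,0,0]]
  ],
  "hand": 1,
  "grip_force": 30
}}

```text
time: 14.5
ee_pos: [0.5302, -0.2226, 0.1324]
eef_rot: [0.292, 0.956, -0.0, 0.0]
ft_force: [1.3, -0.7, -0.3]
width: 0.0157
```

Emit:
{"name": "step_arm", "arguments": {
  "increments": [
    [[0,0,0],[0,0,-0.08]],
    [[0,0,0],[0,0,-0.16]],
    [[0,0,0],[0,0,-0.24]],
    [[0,0,0],[0,0,-0.32]],
    [[0,0,0],[0,0,-0.4]]
  ]
}}

```text
time: 15.0
ee_pos: [0.5302, -0.2226, 0.1324]
eef_rot: [0.095, 0.995, -0.0, 0.0]
ft_force: [0.7, 0.1, -0.4]
width: 0.016
```

```bash
python3 -c "
from h import *
plan(.5303,-.2226,.1324,100.8);print(r.read_state()['torque'])
"
```

```text
t 15.0 pos [ 0.5302 -0.2226  0.1324] yaw 79.1 w 0.016 F [ 0.7  0.1 -0.4] q7 1.83
SHIFT [-0.0001, 0.0, 0.0] TURN [-0.001, 0.0, -0.379] dyaw 21.7
[0.02861103 0.00918677 0.02507806]
```

Emit:
{"name": "step_arm", "arguments": {
  "increments": [
    [[0,0,0],[0,0,-0.08]],
    [[0,0,0],[0,0,-0.16]],
    [[0,0,0],[0,0,-0.24]],
    [[0,0,0],[0,0,-0.32]],
    [[0,0,0],[0,0,-0.375]]
  ]
}}

```text
time: 15.5
ee_pos: [0.53, -0.2226, 0.1322]
eef_rot: [-0.094, 0.996, -0.0, -0.0]
ft_force: [-0.6, -0.4, -2.1]
width: 0.0156
```

Emit:
{"name": "step_arm", "arguments": {
  "increments": [
    [[0,0,0.002],[0,0,0]],
    [[0,0,0.004],[0,0,0]],
    [[0,0,0.006],[0,0,0]],
    [[0,0,0.008],[0,0,0]],
    [[0,0,0.0088],[0,0,0]]
  ]
}}

```text
time: 16.0
ee_pos: [0.5299, -0.2226, 0.1232]
eef_rot: [-0.094, 0.996, -0.0, -0.0]
ft_force: [-1.4, 0.6, 0.8]
width: 0.0159
```

```bash
python3 -c "
from h import *
plan(.5303,-.2226,.1236,100.8);print(r.read_state()['torque'])
c=r.camera('wrist');cv2.imwrite('pics/w14.png',c['pixels'])
c=r.camera('scene');cv2.imwrite('pics/s14.png',cv2.resize(c['pixels'][160:270,160:290],None,fx=5,fy=5))
"
```

```text
t 16.0 pos [ 0.5299 -0.2226  0.1232] yaw 100.73 w 0.0159 F [-1.4  0.6  0.8] q7 2.2
SHIFT [-0.0004, -0.0001, -0.0004] TURN [-0.0, -0.001, -0.001] dyaw 0.1
[0.20815995 0.21141913 0.01861247]
```

View pics/w14.png

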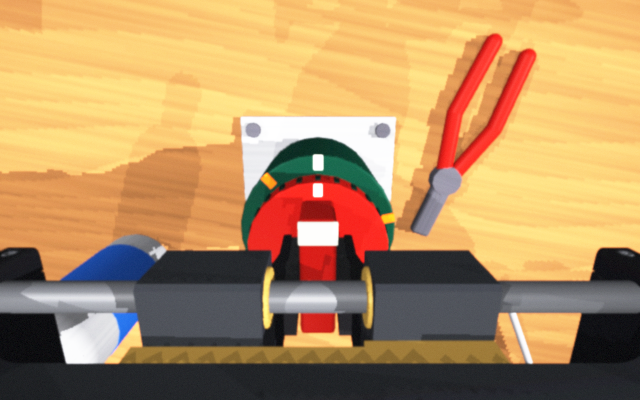

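View pics/s14.png

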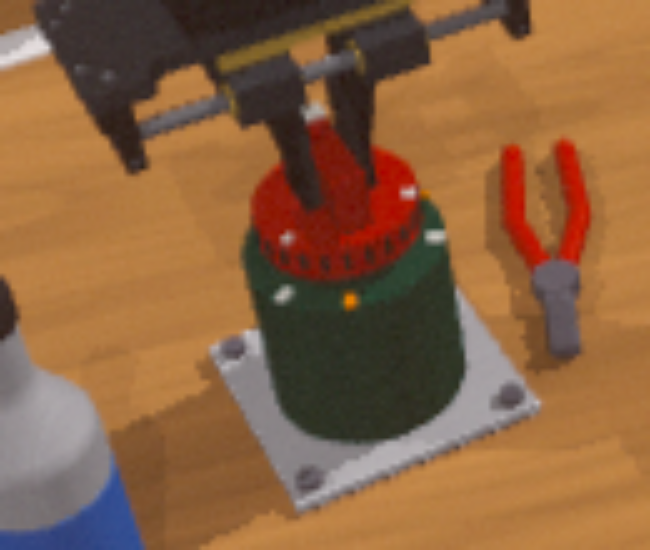

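Emit:
{"name": "step_arm", "arguments": {
  "increments": [
    [[0,0,0],[0,0,0]],
    [[0,0,0],[0,0,0]],
    [[0,0,0],[0,0,0]],
    [[0,0,0],[0,0,0]],
    [[0,0,0],[0,0,0]]
  ],
  "hand": 0.5
}}

```text
time: 16.6
ee_pos: [0.53, -0.2226, 0.1234]
eef_rot: [-0.094, 0.996, -0.0, -0.0]
ft_force: [0.5, -0.1, 0.2]
width: 0.0216
```

Emit:
{"name": "step_arm", "arguments": {
  "increments": [
    [[0,0,0],[0,0,0]],
    [[0,0,0],[0,0,0]],
    [[0,0,0],[0,0,0]],
    [[0,0,0],[0,0,0]],
    [[0,0,0],[0,0,0]]
  ]
}}

```text
time: 17.1
ee_pos: [0.53, -0.2226, 0.1234]
eef_rot: [-0.094, 0.996, -0.0, -0.0]
ft_force: [-0.2, 1.3, -0.9]
width: 0.0219
```

```bash
python3 -c "
from h import *
plan(.5303,-.2226,.1232,100.8);print(r.read_state()['torque'])
c=r.camera('wrist');cv2.imwrite('pics/w15.png',c['pixels'][120:320,200:440])
"
```

```text
t 17.1 pos [ 0.53   -0.2226  0.1234] yaw 100.74 w 0.0219 F [-0.2  1.3 -0.9] q7 2.2
SHIFT [-0.0003, -0.0001, 0.0002] TURN [-0.0, -0.001, -0.001] dyaw 0.1
[ 0.07944979  0.00324011 -0.03132348]
```

View pics/w15.png

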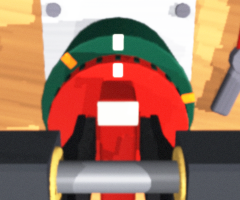

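Emit:
{"name": "step_arm", "arguments": {
  "increments": [
    [[0,0,0],[0,0,0]],
    [[0,0,0],[0,0,0]],
    [[0,0,0],[0,0,0]],
    [[0,0,0],[0,0,0]],
    [[0,0,0],[0,0,0]]
  ],
  "hand": 1,
  "grip_force": 60
}}

```text
time: 17.65
ee_pos: [0.53, -0.2226, 0.1234]
eef_rot: [-0.094, 0.996, -0.0, -0.0]
ft_force: [0.4, -0.6, -0.2]
width: 0.0155
```

```bash
python3 -c "
from h import *
plan(.5303,-.2226,.1217,22.7)
"
```

```text
t 17.65 pos [ 0.53   -0.2226  0.1234] yaw 100.74 w 0.0155 F [ 0.4 -0.6 -0.2] q7 2.2
SHIFT [-0.0003, -0.0001, 0.0017] TURN [-0.001, -0.0, 1.362] dyaw -78.0
```

Emit:
{"name": "step_arm", "arguments": {
  "increments": [
    [[0,0,0.0001],[0,0,0.1]],
    [[0,0,0.0002],[0,0,0.2]],
    [[0,0,0.0003],[0,0,0.3]],
    [[0,0,0.0004],[0,0,0.4]],
    [[0,0,0.0005],[0,0,0.5]]
  ]
}}

```text
time: 18.15
ee_pos: [0.5301, -0.2226, 0.123]
eef_rot: [0.158, 0.987, -0.0, -0.0]
ft_force: [-0.1, -0.6, 1.6]
width: 0.0155
```

```bash
python3 -c "
from h import *
plan(.5301,-.2226,.1217,22.7);print(r.read_state()['torque'])
"
```

```text
t 18.15 pos [ 0.5301 -0.2226  0.123 ] yaw 71.86 w 0.0155 F [-0.1 -0.6  1.6] q7 1.72
SHIFT [0.0, -0.0, 0.0013] TURN [-0.001, 0.0, 0.858] dyaw -49.2
[ 0.02946045 -0.00332259 -0.00488577]
```

Emit:
{"name": "step_arm", "arguments": {
  "increments": [
    [[0,0,0.0002],[0,0,0.1]],
    [[0,0,0.0003],[0,0,0.2]],
    [[0,0,0.0005],[0,0,0.3]],
    [[0,0,0.0006],[0,0,0.4]],
    [[0,0,0.0007],[0,0,0.5]]
  ]
}}

```text
time: 18.65
ee_pos: [0.5302, -0.2225, 0.1224]
eef_rot: [0.399, 0.917, -0.0, 0.0]
ft_force: [-0.3, -0.7, -0.4]
width: 0.0156
```

```bash
python3 -c "
from h import *
plan(.5301,-.2226,.1217,22.7);print(r.read_state()['torque'])
"
```

```text
t 18.65 pos [ 0.5302 -0.2225  0.1224] yaw 43.03 w 0.0156 F [-0.3 -0.7 -0.4] q7 1.24
SHIFT [0.0, -0.0001, 0.0007] TURN [-0.001, 0.0, 0.355] dyaw -20.3
[-0.05632391  0.11537618  0.74353032]
```

Emit:
{"name": "step_arm", "arguments": {
  "increments": [
    [[0,0,0.0001],[0,0,0.08]],
    [[0,0,0.0003],[0,0,0.16]],
    [[0,0,0.0005],[0,0,0.24]],
    [[0,0,0.0006],[0,0,0.31]],
    [[0,0,0.0007],[0,0,0.355]]
  ]
}}

```text
time: 19.15
ee_pos: [0.5306, -0.2229, 0.1222]
eef_rot: [0.554, 0.832, -0.001, 0.001]
ft_force: [-1.3, -2.6, 3.4]
width: 0.0172
```

```bash
python3 -c "
from h import *
plan(.5301,-.2226,.1217,22.7);print(r.read_state()['torque'])
c=r.camera('wrist');cv2.imwrite('pics/w16.png',c['pixels'])
"
```

```text
t 19.15 pos [ 0.5306 -0.2229  0.1222] yaw 22.69 w 0.0172 F [-1.3 -2.6  3.4] q7 0.91
SHIFT [0.0005, -0.0004, 0.0005] TURN [-0.0, 0.002, -0.0] dyaw 0.0
[-0.53339738  0.0969762   1.84400037]
```

View pics/w16.png

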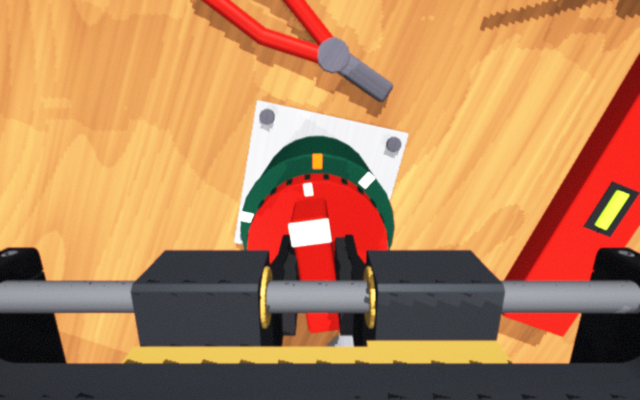

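```bash
python3 -c "
from h import *
p,T,s=state();print(p,s['torque'],s['width'],s['ft_force'])
for n in('wrist','scene'):
  c=r.camera(n);im=c['pixels'];H=hsv(im)
  if n=='wrist':
    for nm,b,z in(('mark',blobs((H[...,1]<110)&(H[...,2]>150),(298,178,320,200),6),.1172),('orange',blobs((H[...,0]>8)&(H[...,0]<26)&(H[...,1]>170)&(H[...,2]>190),(305,150,330,172),8),.092)):
      for q in b:
        d=cast(c,q[0],z)-[.5302,-.2218,z];print(nm,q,np.round(d,4),np.degrees(np.arctan2(d[1],d[0])))
  else: cv2.imwrite('pics/s17.png',cv2.resize(im[160:270,160:290],None,fx=5,fy=5))
"
```

```text
[ 0.53065307 -0.2229476   0.12220852] [-0.59570305  0.01550502  1.8556943 ] 0.016853631869790952 [-0.90813704 -2.41942185  3.23915263]
mark ((np.float64(307.74), np.float64(189.18)), 129) [-0.0169  0.0284  0.    ] 120.70950863296129
orange ((np.float64(316.53), np.float64(160.95)), 149) [-0.0164  0.0384  0.    ] 113.14551030201572
```

View pics/s17.png

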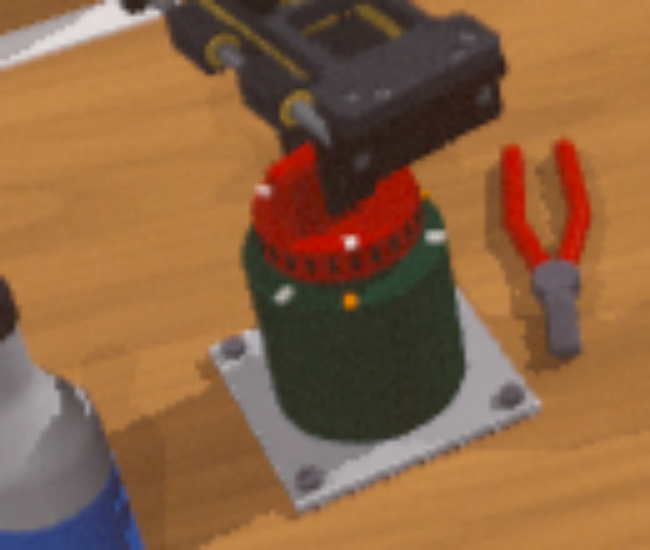

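```bash
python3 -c "
from h import *
c=r.camera('scene');H=hsv(c['pixels'])
for z in(.1172,):
  for b in blobs((H[...,1]<110)&(H[...,2]>130),(208,192,236,212),2):
    d=cast(c,b[0],z)-[.5308,-.2222,z];print(b,np.round(d,4),np.degrees(np.arctan2(d[1],d[0])))
for b in blobs((H[...,0]>8)&(H[...,0]<26)&(H[...,1]>130)&(H[...,2]>150),(222,213,238,228),2):
    d=cast(c,b[0],.092)-[.5308,-.2222,.092];print('or',b,np.round(d,4),np.degrees(np.arctan2(d[1],d[0])))
for b in blobs((H[...,1]<80)&(H[...,2]>130),(210,213,222,224),2)+blobs((H[...,1]<80)&(H[...,2]>130),(240,200,252,212),2):
    d=cast(c,b[0],.092)-[.5308,-.2222,.092];print('st',b,np.round(d,4),np.degrees(np.arctan2(d[1],d[0])))
"
```

```text
((np.float64(212.2), np.float64(197.4)), 5) [-0.0157 -0.0283 -0.    ] -119.0257252536733
((np.float64(229.5), np.float64(208.0)), 6) [ 0.0333  0.0002 -0.    ] 0.3602097708292572
or ((np.float64(229.4), np.float64(219.8)), 5) [ 0.042  -0.0056 -0.    ] -7.589084837898875
st ((np.float64(216.33), np.float64(218.33)), 6) [ 0.0269 -0.0312 -0.    ] -49.18749842534451
st ((np.float64(246.5), np.float64(206.5)), 8) [ 0.0129  0.039  -0.    ] 71.680574394489
```

The lid mark reads about 120.7°, against the orange mark at about 113°. The bar twisted in the pads, so the lid is about 7.5° short of the stop. I'll release, square the jaws to the bar again and finish the turn.

Emit:
{"name": "step_arm", "arguments": {
  "increments": [
    [[0,0,0],[0,0,0]],
    [[0,0,0],[0,0,0]],
    [[0.0005,-0.0004,0],[0,0,-0.05]],
    [[0.0005,-0.0004,0],[0,0,-0.1]],
    [[0.0005,-0.0004,0],[0,0,-0.14]]
  ],
  "hand": 0.4
}}

```text
time: 19.85
ee_pos: [0.5297, -0.2222, 0.1218]
eef_rot: [0.493, 0.87, -0.0, 0.0]
ft_force: [-1.2, -0.4, 0.8]
width: 0.0259
```

Emit:
{"name": "step_arm", "arguments": {
  "increments": [
    [[0,0,0],[0,0,0]],
    [[0,0,0],[0,0,0]]
  ]
}}

```text
time: 20.05
ee_pos: [0.5294, -0.222, 0.1214]
eef_rot: [0.494, 0.87, -0.0, -0.0]
ft_force: [-0.6, -0.6, 0.6]
width: 0.026
```

```bash
python3 -c "
from h import *
plan(.5302,-.2225,.1222,30.7);print(r.read_state()['torque'])
c=r.camera('wrist');cv2.imwrite('pics/w18.png',cv2.resize(c['pixels'][130:330,220:420],None,fx=3,fy=3));H=hsv(c['pixels'])
for q in blobs((H[...,1]<110)&(H[...,2]>150),(298,178,335,200),6)+blobs((H[...,1]<60)&(H[...,2]>180),(285,210,350,250),100):
  d=cast(c,q[0],.1172)-[.5302,-.2218,.1172];print(q,np.round(d,4),np.degrees(np.arctan2(d[1],d[0])))
"
```

```text
t 20.05 pos [ 0.5294 -0.222   0.1214] yaw 30.84 w 0.026 F [-0.6 -0.6  0.6] q7 1.04
SHIFT [-0.0009, 0.0005, -0.0008] TURN [-0.001, -0.0, 0.002] dyaw -0.1
[-0.04869735  0.05746343 -0.0345229 ]
((np.float64(318.47), np.float64(191.54)), 135) [-0.017   0.0284  0.    ] 120.91720390661247
((np.float64(318.14), np.float64(235.46)), 977) [-0.0053  0.0085  0.    ] 121.88738665598991
```

View pics/w18.png

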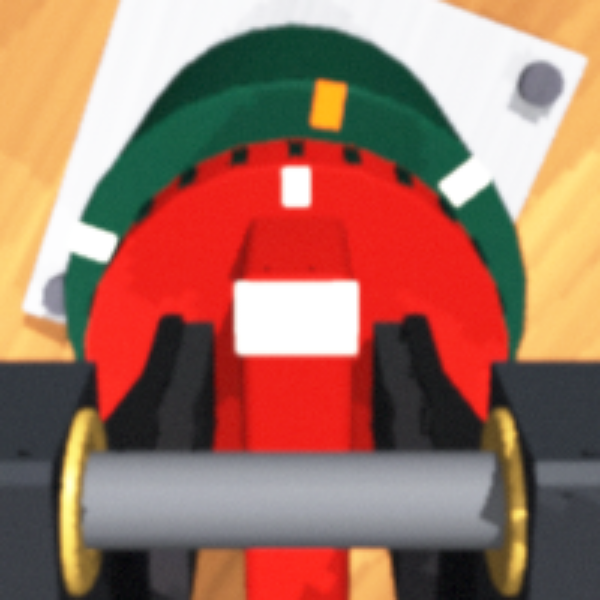

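Emit:
{"name": "step_arm", "arguments": {
  "increments": [
    [[-0.0009,0.0005,-0.0006],[0,0,0]],
    [[-0.0009,0.0005,-0.0006],[0,0,0]],
    [[-0.0009,0.0005,-0.0006],[0,0,0]],
    [[-0.0009,0.0005,-0.0006],[0,0,0]],
    [[-0.0009,0.0005,-0.0006],[0,0,0]]
  ],
  "hand": 1,
  "grip_force": 60
}}

```text
time: 20.6
ee_pos: [0.5304, -0.2226, 0.1221]
eef_rot: [0.494, 0.87, -0.0, -0.0]
ft_force: [0.7, -0.4, -0.0]
width: 0.0159
```

Emit:
{"name": "step_arm", "arguments": {
  "increments": [
    [[0,0,0],[0,0,0.02]],
    [[0,0,0],[0,0,0.05]],
    [[0,0,0],[0,0,0.08]]
  ]
}}

```text
time: 20.9
ee_pos: [0.5304, -0.2226, 0.1221]
eef_rot: [0.528, 0.849, -0.001, -0.0]
ft_force: [-0.5, -1.7, -0.0]
width: 0.0162
```

```bash
python3 -c "
from h import *
plan(.5302,-.2225,.1222,22.7);print(r.read_state()['torque'])
"
```

```text
t 20.9 pos [ 0.5304 -0.2226  0.1221] yaw 26.21 w 0.0162 F [-0.5 -1.7 -0. ] q7 0.97
SHIFT [0.0002, -0.0001, -0.0001] TURN [-0.001, 0.0, 0.061] dyaw -3.5
[-0.32074821  0.07970603  1.80755283]
```

```bash
cat > m.py <<'E'
from h import *
plan(.5302,-.2225,.1222,22.7);print(np.round(r.read_state()['torque'],2))
c=r.camera('wrist');H=hsv(c['pixels'])
for q in blobs((H[...,1]<110)&(H[...,2]>150),(296,178,335,202),6)+blobs((H[...,1]<60)&(H[...,2]>180),(285,210,350,250),100):
  d=cast(c,q[0],.1172)-[.5302,-.2218,.1172];print(q,np.round(d,4),np.degrees(np.arctan2(d[1],d[0])))
for q in blobs((H[...,0]>8)&(H[...,0]<26)&(H[...,1]>170)&(H[...,2]>190),(290,150,350,178),8):
  d=cast(c,q[0],.092)-[.5302,-.2218,.092];print('or',q,np.round(d,4),np.degrees(np.arctan2(d[1],d[0])))
E
python3 m.py
```

```text
t 20.9 pos [ 0.5304 -0.2226  0.1221] yaw 26.21 w 0.0162 F [-0.5 -1.7 -0. ] q7 0.97
SHIFT [0.0002, -0.0001, -0.0001] TURN [-0.001, 0.0, 0.061] dyaw -3.5
[-0.32  0.08  1.81]
((np.float64(311.91), np.float64(189.36)), 129) [-0.017   0.0284  0.    ] 120.85204426236218
((np.float64(312.94), np.float64(232.86)), 972) [-0.0065  0.0081  0.    ] 128.77082135776726
or ((np.float64(321.68), np.float64(161.71)), 156) [-0.0164  0.0386  0.    ] 112.98582973374408
```

The lid isn't moving even at 1.8 Nm, about 70° past the start. It looks held too high and bound against the ramp undersides. I'll unwind the twist, press it about 1.2 mm further into the soft gasket, then turn again.

Emit:
{"name": "step_arm", "arguments": {
  "increments": [
    [[0,0,0],[0,0,-0.04]],
    [[0,0,0.0005],[0,0,-0.09]],
    [[0,0,0.001],[0,0,-0.09]],
    [[0,0,0.0015],[0,0,-0.09]],
    [[0,0,0.0015],[0,0,-0.09]]
  ]
}}

```text
time: 21.45
ee_pos: [0.5305, -0.2226, 0.122]
eef_rot: [0.491, 0.871, 0.0, -0.0]
ft_force: [-6.0, 2.4, 15.2]
width: 0.0155
```

```bash
python3 m.py
```

```text
t 21.45 pos [ 0.5305 -0.2226  0.122 ] yaw 31.12 w 0.0155 F [-6.   2.4 15.2] q7 1.05
SHIFT [0.0002, -0.0002, -0.0002] TURN [0.0, -0.0, 0.147] dyaw -8.4
[ 0.66  1.39 -0.07]
((np.float64(317.48), np.float64(189.16)), 129) [-0.017   0.0284  0.    ] 120.92123095966122
((np.float64(317.02), np.float64(232.49)), 981) [-0.0054  0.0088  0.    ] 121.73423762084511
or ((np.float64(328.06), np.float64(162.38)), 154) [-0.0163  0.0385  0.    ] 112.92340949504573
```

Emit:
{"name": "step_arm", "arguments": {
  "increments": [
    [[0,0,0],[0,0,0]],
    [[0,0,0],[0,0,-0.06]],
    [[0,0,0],[0,0,-0.12]],
    [[0,0,0],[0,0,-0.18]],
    [[0,0,0],[0,0,-0.24]]
  ]
}}

```text
time: 22.0
ee_pos: [0.5307, -0.223, 0.1222]
eef_rot: [0.385, 0.923, 0.001, 0.0]
ft_force: [1.6, 0.7, 1.0]
width: 0.0164
```

```bash
python3 m.py;python3 -c "
from h import *
c=r.camera('scene');cv2.imwrite('pics/s19.png',cv2.resize(c['pixels'][170:250,190:270],None,fx=8,fy=8)[:600])"
```

```text
t 22.0 pos [ 0.5307 -0.223   0.1222] yaw 44.73 w 0.0164 F [1.6 0.7 1. ] q7 1.28
SHIFT [0.0007, 0.0, -0.0] TURN [0.002, -0.0, 0.385] dyaw -22.0
[ 0.04 -0.27 -1.36]
((np.float64(324.07), np.float64(188.46)), 134) [-0.0208  0.0258  0.    ] 128.96167517336463
((np.float64(322.71), np.float64(231.79)), 980) [-0.0052  0.0092  0.    ] 119.53252237530992
or ((np.float64(344.71), np.float64(166.57)), 138) [-0.0164  0.0381  0.    ] 113.21181698910608
```

View pics/s19.png

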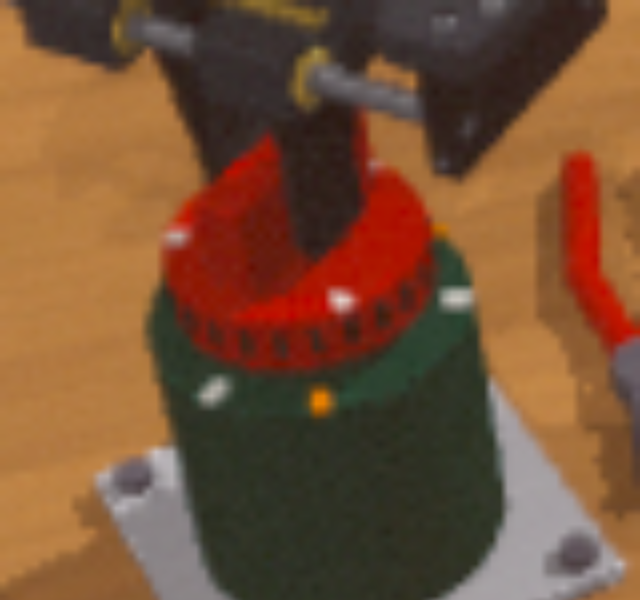

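Turning back also binds, at 1.4 Nm, so the lid is wedged and possibly tilted. I'll let go, rise a little and look.

Emit:
{"name": "step_arm", "arguments": {
  "increments": [
    [[0,0,0],[0,0,0]],
    [[0,0,0],[0,0,0]],
    [[0,0,0],[0,0,0]],
    [[0,0,-0.04],[0,0,0]],
    [[0,0,-0.08],[0,0,0]]
  ],
  "hand": 0.2
}}

```text
time: 22.6
ee_pos: [0.5297, -0.2226, 0.2023]
eef_rot: [0.385, 0.923, 0.0, -0.001]
ft_force: [1.6, -0.2, 0.4]
width: 0.0343
```

```bash
python3 m.py;python3 -c "
from h import *
c=r.camera('scene');a=cv2.resize(c['pixels'][170:245,190:265],None,fx=5,fy=5)
c=r.camera('wrist');b=c['pixels'][60:310,220:420]
cv2.imwrite('pics/s20.png',np.hstack([a,cv2.resize(b,(375,375*250//200))[:375]]))"
```

```text
t 22.6 pos [ 0.5297 -0.2226  0.2023] yaw 44.73 w 0.0343 F [ 1.6 -0.2  0.4] q7 1.23
SHIFT [-0.0004, 0.0005, 0.0801] TURN [-0.001, -0.002, 0.384] dyaw -22.0
[-0.1  -0.08 -0.06]
((np.float64(320.48), np.float64(185.59)), 453) [-0.0088  0.0115  0.    ] 127.26551094101522
or ((np.float64(337.18), np.float64(150.76)), 17) [-0.0144  0.0358  0.    ] 111.91958228903894
```

View pics/s20.png

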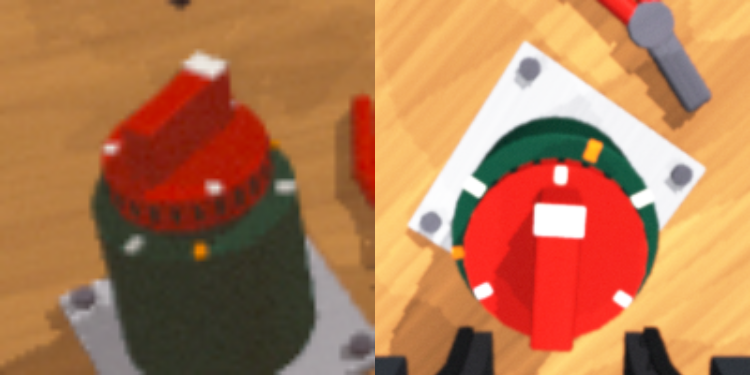

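```bash
python3 -c "
from h import *
for n in('wrist','scene'):
  c=r.camera(n);H=hsv(c['pixels'])
  if n=='wrist': bx=(262,120,368,268)
  else: bx=(205,175,252,225)
  print(n)
  for q in blobs((H[...,1]<110)&(H[...,2]>140),bx,3,700):
    out=[]
    for z in(.092,.1172,.1472):
      d=cast(c,q[0],z)-[.5302,-.2222,z]; out.append((np.round(d[:2],4).tolist(),round(np.degrees(np.arctan2(d[1],d[0])),1)))
    print(q,out)
  for q in blobs((H[...,0]>8)&(H[...,0]<26)&(H[...,1]>150)&(H[...,2]>160),bx,3,100):
    d=cast(c,q[0],.092)-[.5302,-.2222,.092];print('or',q,np.round(d[:2],4),np.degrees(np.arctan2(d[1],d[0])))
  m=((H[...,0]<7)|(H[...,0]>173))&(H[...,1]>150)&(H[...,2]>60)
  x0,y0,x1,y1=bx
  if n=='wrist':
    mm=np.zeros(m.shape,np.uint8);mm[y0-20:y1+20,x0-10:x1+10]=m[y0-20:y1+20,x0-10:x1+10]
    cs,_=cv2.findContours(mm,cv2.RETR_EXTERNAL,cv2.CHAIN_APPROX_NONE);print(cv2.fitEllipse(max(cs,key=len)))
"
```

```text
wrist
((np.float64(319.16), np.float64(155.38)), 69) [([-0.0185, 0.0225], np.float64(129.4)), ([-0.0219, 0.0256], np.float64(130.5)), ([-0.0259, 0.0292], np.float64(131.5))]
((np.float64(318.47), np.float64(180.36)), 480) [([-0.0047, 0.0079], np.float64(120.8)), ([-0.0093, 0.0123], np.float64(127.2)), ([-0.0148, 0.0175], np.float64(130.3))]
((np.float64(277.0), np.float64(218.1)), 72) [([-0.0064, -0.0389], np.float64(-99.4)), ([-0.0109, -0.0302], np.float64(-109.8)), ([-0.0162, -0.0199], np.float64(-129.2))]
((np.float64(352.56), np.float64(222.47)), 66) [([0.0407, 0.0023], np.float64(3.2)), ([0.0319, 0.0071], np.float64(12.6)), ([0.0214, 0.013], np.float64(31.2))]
or ((np.float64(263.0), np.float64(121.4)), 10) [-0.0672  0.011 ] 170.69496062342543
or ((np.float64(363.55), np.float64(122.81)), 53) [-0.0121  0.0641] 100.6966497070839
or ((np.float64(264.5), np.float64(130.5)), 4) [-0.0618  0.0067] 173.7671211764747
or ((np.float64(336.37), np.float64(142.28)), 92) [-0.0162  0.0392] 112.51769136323705
or ((np.float64(359.5), np.float64(221.0)), 4) [0.0438 0.0072] 9.305816343121105
or (
[... 717 characters left out ...]
loat64(206.88)), 8) [([0.0029, 0.0087], np.float64(71.3)), ([0.0324, 0.0062], np.float64(10.8)), ([0.0675, 0.0033], np.float64(2.8))]
((np.float64(246.71), np.float64(206.57)), 7) [([0.0139, 0.0394], np.float64(70.5)), ([0.043, 0.0357], np.float64(39.8)), ([0.0775, 0.0313], np.float64(22.0))]
((np.float64(251.0), np.float64(218.0)), 3) [([0.0542, 0.0394], np.float64(36.0)), ([0.0816, 0.0357], np.float64(23.6)), ([0.1142, 0.0313], np.float64(15.3))]
((np.float64(216.0), np.float64(218.5)), 4) [([0.0278, -0.032], np.float64(-49.0)), ([0.0563, -0.0328], np.float64(-30.2)), ([0.0902, -0.0337], np.float64(-20.5))]
or ((np.float64(229.5), np.float64(219.5)), 4) [ 0.0417 -0.0052] -7.103619649557653
```

The lid is level (all three mark radii are 32.8–32.9 mm), coaxial, and at 131°. I'll regrip square at yaw 41.2, press into the gasket first, then turn while pressed.

```bash
python3 -c "
from h import *
plan(.5302,-.2224,.1222,41.2)"
```

```text
t 22.85 pos [ 0.5304 -0.2227  0.2017] yaw 44.75 w 0.0348 F [-0.4 -0.1  0.1] q7 1.24
SHIFT [0.0004, -0.0001, 0.0795] TURN [0.001, -0.0, 0.062] dyaw -3.6
```

Emit:
{"name": "step_arm", "arguments": {
  "increments": [
    [[-0.0004,0.0005,0.02],[0,0,0.03]],
    [[-0.0004,0.0005,0.05],[0,0,0.06]],
    [[-0.0004,0.0005,0.075],[0,0,0.062]],
    [[-0.0004,0.0005,0.08],[0,0,0.062]],
    [[-0.0004,0.0005,0.08],[0,0,0.062]]
  ]
}}

```text
time: 23.35
ee_pos: [0.5302, -0.2223, 0.1207]
eef_rot: [0.413, 0.911, 0.0, -0.001]
ft_force: [0.2, -0.0, 1.0]
width: 0.0354
```

```bash
python3 -c "
from h import *
plan(.5302,-.2224,.1222,41.2)"
```

```text
t 23.35 pos [ 0.5302 -0.2223  0.1207] yaw 41.2 w 0.0354 F [ 0.2 -0.   1. ] q7 1.22
SHIFT [-0.0001, -0.0001, -0.0015] TURN [-0.001, -0.002, 0.0] dyaw -0.0
```

Emit:
{"name": "step_arm", "arguments": {
  "increments": [
    [[0,0,-0.001],[0,0,0]],
    [[0,0,-0.001],[0,0,0]],
    [[0,0,-0.001],[0,0,0]],
    [[0,0,-0.001],[0,0,0]],
    [[0,0,-0.001],[0,0,0]]
  ],
  "hand": 1,
  "grip_force": 60
}}

```text
time: 23.85
ee_pos: [0.5305, -0.2227, 0.1225]
eef_rot: [0.413, 0.911, 0.0, -0.001]
ft_force: [-1.0, -0.3, 6.8]
width: 0.0156
```

Emit:
{"name": "step_arm", "arguments": {
  "increments": [
    [[0,0,0],[0,0,0]],
    [[0,0,0.0005],[0,0,0]],
    [[0,0,0.001],[0,0,0]],
    [[0,0,0.001],[0,0,0]]
  ]
}}

```text
time: 24.25
ee_pos: [0.5305, -0.2227, 0.1224]
eef_rot: [0.413, 0.911, 0.001, -0.001]
ft_force: [-5.2, 1.0, 11.6]
width: 0.0155
```

```bash
python3 m.py
```

```text
t 24.25 pos [ 0.5305 -0.2227  0.1224] yaw 41.18 w 0.0155 F [-5.2  1.  11.6] q7 1.22
SHIFT [0.0004, -0.0, 0.0003] TURN [0.0, -0.002, 0.322] dyaw -18.5
[0.33 1.22 0.05]
((np.float64(317.53), np.float64(188.55)), 135) [-0.0217  0.0251  0.    ] 130.9261082210554
((np.float64(317.06), np.float64(231.86)), 951) [-0.0069  0.0078 -0.    ] 131.64189018438785
or ((np.float64(341.0), np.float64(165.22)), 155) [-0.0162  0.0385  0.    ] 112.82953877768958
```

Emit:
{"name": "step_arm", "arguments": {
  "increments": [
    [[0,0,0.001],[0,0,0]],
    [[0,0,0.001],[0,0,0]],
    [[0,0,0.001],[0,0,0]],
    [[0,0,0.001],[0,0,0]],
    [[0,0,0.001],[0,0,0]]
  ]
}}

```text
time: 24.8
ee_pos: [0.5305, -0.2227, 0.1224]
eef_rot: [0.413, 0.911, 0.001, -0.001]
ft_force: [-5.1, 2.2, 11.6]
width: 0.0156
```

Emit:
{"name": "step_arm", "arguments": {
  "increments": [
    [[0,0,0],[0,0,0.02]],
    [[0,0,0],[0,0,0.04]],
    [[0,0,0],[0,0,0.06]]
  ]
}}

```text
time: 25.1
ee_pos: [0.5305, -0.2227, 0.1225]
eef_rot: [0.441, 0.898, 0.001, -0.001]
ft_force: [-1.7, -0.5, 3.5]
width: 0.0154
```

```bash
python3 m.py
```

```text
t 25.1 pos [ 0.5305 -0.2227  0.1225] yaw 37.72 w 0.0154 F [-1.7 -0.5  3.5] q7 1.16
SHIFT [0.0003, -0.0001, 0.0003] TURN [0.0, -0.002, 0.262] dyaw -15.0
[-0.23  0.53  1.14]
((np.float64(315.23), np.float64(188.69)), 128) [-0.021   0.0256  0.    ] 129.4198699609957
((np.float64(315.48), np.float64(231.97)), 966) [-0.007   0.0076  0.    ] 132.64835281946463
or ((np.float64(336.64), np.float64(163.89)), 157) [-0.0162  0.0386  0.    ] 112.8445176804764
```

The gripped turn keeps loading the lid vertically. I'll try a loose cage instead: jaws about 1.5 mm wider than the bar, so the pads only push sideways and the thread sets the lid's height.

Emit:
{"name": "step_arm", "arguments": {
  "increments": [
    [[0,0,0],[0,0,0]],
    [[0,0,0],[0,0,0]],
    [[0,0,0],[0,0,0.06]],
    [[0,0,0],[0,0,0.12]],
    [[0,0,0],[0,0,0.16]]
  ],
  "hand": 0.6
}}

```text
time: 25.65
ee_pos: [0.5306, -0.2228, 0.1224]
eef_rot: [0.512, 0.859, 0.0, -0.001]
ft_force: [-0.6, -2.0, 0.7]
width: 0.0181
```

```bash
python3 m.py
```

```text
t 25.65 pos [ 0.5306 -0.2228  0.1224] yaw 28.4 w 0.0181 F [-0.6 -2.   0.7] q7 1.01
SHIFT [0.0005, -0.0002, 0.0002] TURN [-0.0, -0.001, 0.1] dyaw -5.7
[-0.45  0.1   1.32]
((np.float64(305.13), np.float64(189.56)), 128) [-0.0207  0.0258  0.    ] 128.78416076767283
((np.float64(307.5), np.float64(232.5)), 975) [-0.0091  0.0064  0.    ] 145.00662756340708
or ((np.float64(324.6), np.float64(161.42)), 161) [-0.0163  0.0386  0.    ] 112.87465222754285
```

Emit:
{"name": "step_arm", "arguments": {
  "increments": [
    [[0,0,0],[0,0,0]],
    [[0,0,0],[0,0,-0.1]],
    [[0.0003,0,0],[0,0,-0.187]],
    [[0.0003,0,0],[0,0,-0.187]],
    [[0.0003,0,0],[0,0,-0.187]]
  ],
  "hand": 0.45
}}

```text
time: 26.2
ee_pos: [0.5304, -0.2224, 0.1223]
eef_rot: [0.432, 0.902, 0.001, -0.001]
ft_force: [-0.0, -0.3, 0.1]
width: 0.0239
```

```bash
python3 m.py
```

```text
t 26.2 pos [ 0.5304 -0.2224  0.1223] yaw 38.87 w 0.0239 F [-0.  -0.3  0.1] q7 1.18
SHIFT [0.0001, -0.0002, 0.0001] TURN [0.0, -0.002, 0.282] dyaw -16.2
[-0.06 -0.04  0.02]
((np.float64(317.46), np.float64(189.31)), 132) [-0.0206  0.0259  0.    ] 128.48544521153607
((np.float64(317.02), np.float64(232.49)), 981) [-0.0065  0.008  -0.    ] 128.8402584429818
or ((np.float64(337.92), np.float64(164.84)), 157) [-0.0162  0.0385  0.    ] 112.81344109408359
```

Emit:
{"name": "step_arm", "arguments": {
  "increments": [
    [[0,0,0],[0,0,0]],
    [[0,0,0],[0,0,0]],
    [[0,0,0],[0,0,0]],
    [[0,0,0],[0,0,0]]
  ],
  "hand": 1
}}

```text
time: 26.65
ee_pos: [0.5303, -0.2225, 0.1223]
eef_rot: [0.432, 0.902, 0.001, -0.001]
ft_force: [-0.5, -0.8, -0.0]
width: 0.0157
```

Emit:
{"name": "step_arm", "arguments": {
  "increments": [
    [[0,0,-0.0005],[0,0,0]],
    [[0,0,-0.001],[0,0,0]],
    [[0,0,-0.001],[0,0,0]]
  ]
}}

```text
time: 26.95
ee_pos: [0.5303, -0.2225, 0.1224]
eef_rot: [0.432, 0.902, 0.0, -0.001]
ft_force: [5.2, -3.1, -12.1]
width: 0.0155
```

```bash
python3 m.py
```

```text
t 26.95 pos [ 0.5303 -0.2225  0.1224] yaw 38.85 w 0.0155 F [  5.2  -3.1 -12.1] q7 1.18
SHIFT [0.0, -0.0001, 0.0002] TURN [-0.0, -0.002, 0.282] dyaw -16.2
[-0.63 -1.15 -0.11]
((np.float64(317.5), np.float64(189.5)), 136) [-0.0206  0.0258  0.    ] 128.64720645172306
((np.float64(317.25), np.float64(232.44)), 972) [-0.0065  0.0081  0.    ] 128.85928542763887
or ((np.float64(338.11), np.float64(164.85)), 157) [-0.0162  0.0385  0.    ] 112.8598718162418
```

```bash
python3 -c "
import cv2
a=cv2.imread('pics/w7.png')[120:250,250:385];cv2.imwrite('pics/w7z.png',cv2.resize(a,None,fx=4.5,fy=4.5,interpolation=cv2.INTER_CUBIC))"
```

```text
(no output)
```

View pics/w7z.png

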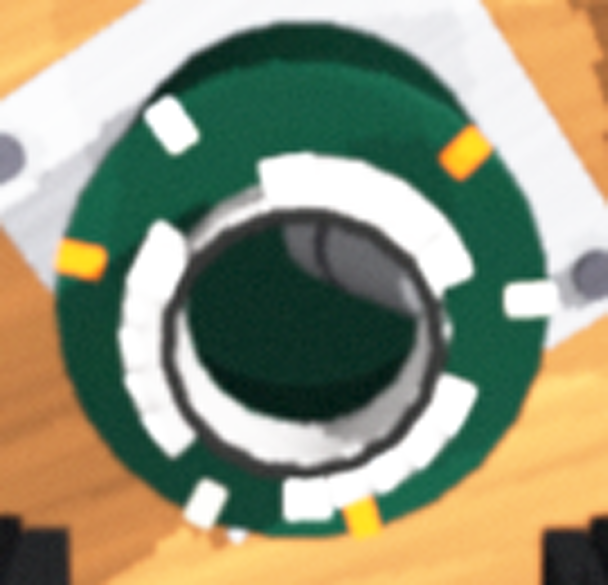

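Emit:
{"name": "step_arm", "arguments": {
  "increments": [
    [[0,0,-0.0002],[0,0,0]],
    [[0,0,-0.0004],[0,0,-0.11]],
    [[0,0,-0.0006],[0,0,-0.22]],
    [[0,0,-0.0008],[0,0,-0.33]],
    [[0,0,-0.0008],[0,0,-0.44]]
  ],
  "hand": 0.62
}}

```text
time: 27.5
ee_pos: [0.5304, -0.2225, 0.1236]
eef_rot: [0.222, 0.975, 0.001, -0.001]
ft_force: [-0.2, -0.3, 0.3]
width: 0.0167
```

```bash
python3 m.py
```

```text
t 27.5 pos [ 0.5304 -0.2225  0.1236] yaw 64.32 w 0.0167 F [-0.2 -0.3  0.3] q7 1.6
SHIFT [0.0001, -0.0001, 0.0014] TURN [0.0, -0.002, 0.726] dyaw -41.6
[-0.    0.01  0.01]
((np.float64(319.82), np.float64(189.89)), 125) [-0.0284  0.0154  0.    ] 151.50013170821
((np.float64(319.43), np.float64(233.12)), 964) [-0.0078  0.0053  0.    ] 145.51832943096187
```

Emit:
{"name": "step_arm", "arguments": {
  "increments": [
    [[0,0,0],[0,0,0.08]],
    [[0,0,0],[0,0,0.16]],
    [[0,0,0],[0,0,0.24]],
    [[0,0,0],[0,0,0.3]]
  ]
}}

```text
time: 27.95
ee_pos: [0.5301, -0.2223, 0.1234]
eef_rot: [0.365, 0.931, 0.0, -0.001]
ft_force: [-0.9, -0.0, -4.8]
width: 0.0164
```

```bash
python3 m.py
```

```text
t 27.95 pos [ 0.5301 -0.2223  0.1234] yaw 47.22 w 0.0164 F [-0.9 -0.  -4.8] q7 1.31
SHIFT [-0.0002, -0.0, 0.0012] TURN [-0.001, -0.002, 0.428] dyaw -24.5
[-0.14 -0.09  0.22]
((np.float64(313.7), np.float64(189.42)), 130) [-0.0254  0.0212  0.    ] 140.20013858262917
((np.float64(314.42), np.float64(232.75)), 962) [-0.0084  0.0058  0.    ] 145.21892441830462
or ((np.float64(346.31), np.float64(169.7)), 96) [-0.0165  0.0374  0.    ] 113.81788728819691
```

Emit:
{"name": "step_arm", "arguments": {
  "increments": [
    [[0,0,0.0005],[0,0,0.03]],
    [[0,0,0.0008],[0,0,0.06]],
    [[0,0,0.001],[0,0,0.09]],
    [[0,0,0.001],[0,0,0.12]]
  ]
}}

```text
time: 28.4
ee_pos: [0.5303, -0.2225, 0.123]
eef_rot: [0.422, 0.907, 0.0, -0.001]
ft_force: [-2.4, 0.1, 3.9]
width: 0.0167
```

```bash
python3 m.py
```

```text
t 28.4 pos [ 0.5303 -0.2225  0.123 ] yaw 40.09 w 0.0167 F [-2.4  0.1  3.9] q7 1.2
SHIFT [0.0001, -0.0001, 0.0008] TURN [-0.0, -0.002, 0.304] dyaw -17.4
[-0.02  0.39  0.65]
((np.float64(311.51), np.float64(189.52)), 130) [-0.0232  0.0233  0.    ] 134.8687832005884
((np.float64(312.57), np.float64(232.67)), 961) [-0.0082  0.0062  0.    ] 143.07744949365818
or ((np.float64(339.47), np.float64(165.04)), 157) [-0.0162  0.0386  0.    ] 112.83233094083958
```

Emit:
{"name": "step_arm", "arguments": {
  "increments": [
    [[0,0,-0.0003],[0,0,-0.11]],
    [[0,0,-0.0003],[0,0,-0.22]],
    [[0,0,-0.0003],[0,0,-0.33]],
    [[0,0,-0.0003],[0,0,-0.44]],
    [[0,0,-0.0003],[0,0,-0.36]]
  ]
}}

```text
time: 28.95
ee_pos: [0.5306, -0.2225, 0.1236]
eef_rot: [0.252, 0.968, 0.001, -0.0]
ft_force: [0.1, 1.0, 0.1]
width: 0.0166
```

Emit:
{"name": "step_arm", "arguments": {
  "increments": [
    [[0,0,0],[0,0,0]],
    [[0,0,0],[0,0,0]],
    [[0,0,0],[0,0,0]]
  ],
  "hand": 1,
  "grip_force": 30
}}

```text
time: 29.25
ee_pos: [0.5306, -0.2225, 0.1236]
eef_rot: [0.251, 0.968, 0.001, -0.0]
ft_force: [0.2, 0.2, -0.5]
width: 0.0158
```

```bash
python3 m.py
```

```text
t 29.25 pos [ 0.5306 -0.2225  0.1236] yaw 60.87 w 0.0158 F [ 0.2  0.2 -0.5] q7 1.54
SHIFT [0.0003, -0.0002, 0.0014] TURN [0.001, -0.001, 0.666] dyaw -38.2
[ 0.02 -0.01 -0.04]
((np.float64(316.5), np.float64(189.6)), 134) [-0.0282  0.0157  0.    ] 150.90035628952543
((np.float64(316.54), np.float64(233.27)), 953) [-0.008   0.0044  0.    ] 150.90719011031163
```

Emit:
{"name": "step_arm", "arguments": {
  "increments": [
    [[0,0,0.0005],[0,0,0]],
    [[0,0,0.001],[0,0,0]],
    [[0,0,0.001],[0,0,0]]
  ]
}}

```text
time: 29.6
ee_pos: [0.5306, -0.2225, 0.1227]
eef_rot: [0.251, 0.968, 0.001, -0.0]
ft_force: [-1.1, -0.1, 2.8]
width: 0.0161
```

Emit:
{"name": "step_arm", "arguments": {
  "increments": [
    [[0,0,0.001],[0,0,0]],
    [[0,0,0.001],[0,0,0]],
    [[0,0,0.001],[0,0,0]]
  ]
}}

```text
time: 29.9
ee_pos: [0.5306, -0.2226, 0.1226]
eef_rot: [0.251, 0.968, 0.001, -0.0]
ft_force: [-4.6, 1.8, 9.5]
width: 0.0157
```

Emit:
{"name": "step_arm", "arguments": {
  "increments": [
    [[0,0,-0.001],[0,0,0]],
    [[0,0,-0.002],[0,0,0]],
    [[0,0,-0.002],[0,0,0]]
  ]
}}

```text
time: 30.2
ee_pos: [0.5305, -0.2225, 0.1238]
eef_rot: [0.251, 0.968, 0.001, -0.0]
ft_force: [2.5, -2.1, -7.4]
width: 0.016
```

Test at 39° past the start: the gasket has its 3 N/mm spring, then a hard bottom about 1 mm below neutral. Jamming therefore points to a small tilt or height bias from the grip. I'll release here in the free zone, level the tool exactly, regrip and turn in small steps.

Emit:
{"name": "step_arm", "arguments": {
  "increments": [
    [[0,0,0.0003],[0,0,0]],
    [[0,0,0.0003],[0,0,0]],
    [[0,0,0.0003],[0,0,0]]
  ],
  "hand": 0.5
}}

```text
time: 30.5
ee_pos: [0.5306, -0.2225, 0.1238]
eef_rot: [0.251, 0.968, 0.001, -0.0]
ft_force: [-0.6, -0.2, 1.0]
width: 0.0212
```

```bash
python3 -c "
from h import *
np.set_printoptions(suppress=True,precision=5)
print(r.read_state()['eef_rot']);p,T,s=state();print(T[:,2])"; python3 m.py
```

```text
[ 0.25137  0.96789  0.00082 -0.00021]
[-0.00001  0.00169 -1.     ]
t 30.5 pos [ 0.5306 -0.2225  0.1238] yaw 60.88 w 0.0212 F [-0.6 -0.2  1. ] q7 1.54
SHIFT [0.0004, -0.0002, 0.0016] TURN [0.001, -0.001, 0.666] dyaw -38.2
[-0.01 -0.02 -0.05]
((np.float64(316.5), np.float64(189.32)), 132) [-0.0282  0.0157  0.    ] 150.86564452562044
((np.float64(316.6), np.float64(232.53)), 961) [-0.0081  0.0046  0.    ] 150.5776569333394
```

Emit:
{"name": "step_arm", "arguments": {
  "increments": [
    [[0,0,0],[0.0015,-0.0015,0]],
    [[0,0,0],[0.0015,-0.0015,0]],
    [[0,0,0],[0.0015,-0.0015,0]],
    [[0,0,0],[0.0015,-0.0015,0]]
  ],
  "hand": 1,
  "grip_force": 60
}}

```text
time: 30.95
ee_pos: [0.5307, -0.2226, 0.1239]
eef_rot: [0.251, 0.968, -0.0, 0.001]
ft_force: [0.1, 0.2, 0.5]
width: 0.0156
```

Emit:
{"name": "step_arm", "arguments": {
  "increments": [
    [[0,0,0.0001],[0,0,0.04]],
    [[0,0,0.0002],[0,0,0.08]],
    [[0,0,0.0002],[0,0,0.12]]
  ]
}}

```text
time: 31.25
ee_pos: [0.5306, -0.2226, 0.1236]
eef_rot: [0.31, 0.951, -0.0, 0.0]
ft_force: [-0.5, 0.3, -0.4]
width: 0.0158
```

```bash
python3 m.py; python3 -c "
from h import *
p,T,s=state();print(T[:,2],p[2])"
```

```text
t 31.25 pos [ 0.5306 -0.2226  0.1236] yaw 53.92 w 0.0158 F [-0.5  0.3 -0.4] q7 1.42
SHIFT [0.0004, -0.0001, 0.0014] TURN [0.0, 0.001, 0.545] dyaw -31.2
[-0.12  0.04  0.12]
((np.float64(316.88), np.float64(188.87)), 118) [-0.0263  0.0193  0.    ] 143.77757087823426
((np.float64(316.75), np.float64(232.3)), 961) [-0.0078  0.0057  0.    ] 143.8627635896897
[ 4.67746612e-04 -4.42347397e-04 -9.99999793e-01] 0.12356834567030368
```

Emit:
{"name": "step_arm", "arguments": {
  "increments": [
    [[0,0,0.0001],[0,0,0.04]],
    [[0,0,0.0002],[0,0,0.08]],
    [[0,0,0.0003],[0,0,0.12]]
  ]
}}

```text
time: 31.6
ee_pos: [0.5304, -0.2226, 0.1232]
eef_rot: [0.368, 0.93, -0.0, 0.0]
ft_force: [0.2, 0.4, 0.1]
width: 0.0159
```

```bash
cat > q.py <<'E'
from h import *
p,T,s=state();np.set_printoptions(suppress=True,precision=3)
print(s['time'],"z",round(p[2],5),"xy",p[:2],"tilt",T[:2,2]*1e3,"yaw",round(np.degrees(np.arctan2(T[1,1],T[0,1])),2),"F",np.array(s['ft_force']),"T",np.array(s['torque']),"w",s['width'])
# moment moved to the thread plane (0.115 below..) if sensor at TCP
E
python3 q.py; python3 m.py|tail -3
```

```text
31.6 z 0.12319 xy [ 0.53  -0.223] tilt [ 0.131 -0.483] yaw 46.87 F [0.193 0.449 0.119] T [-0.086  0.106  0.291] w 0.015938460697874048
((np.float64(316.5), np.float64(189.0)), 126) [-0.0242  0.0223  0.    ] 137.31239661245513
((np.float64(316.44), np.float64(232.32)), 947) [-0.0075  0.0066  0.    ] 138.55811501325655
or ((np.float64(346.06), np.float64(168.5)), 106) [-0.0165  0.0376  0.    ] 113.73274110810125
```

Emit:
{"name": "step_arm", "arguments": {
  "increments": [
    [[0,0,0.0001],[0,0,0.04]],
    [[0,0,0.0002],[0,0,0.08]],
    [[0,0,0.0003],[0,0,0.12]]
  ]
}}

```text
time: 31.95
ee_pos: [0.5304, -0.2226, 0.1231]
eef_rot: [0.423, 0.906, -0.0, 0.0]
ft_force: [-1.9, -1.6, 2.6]
width: 0.0155
```

```bash
python3 q.py; python3 m.py|tail -3
```

```text
31.95 z 0.12306 xy [ 0.53  -0.223] tilt [-0.048 -0.81 ] yaw 39.93 F [-1.945 -1.619  2.567] T [-0.131  0.365  1.018] w 0.01549265143669826
((np.float64(314.88), np.float64(188.9)), 120) [-0.022   0.0245  0.    ] 131.86696797018888
((np.float64(315.34), np.float64(232.13)), 965) [-0.0072  0.0071  0.    ] 135.12525562691908
or ((np.float64(339.29), np.float64(164.71)), 157) [-0.0162  0.0385  0.    ] 112.85339739207532
```

```bash
python3 -c "
from h import *
for f in('w10','w11','w14'):
  H=hsv(cv2.imread('pics/%s.png'%f))
  print(f,blobs((H[...,1]<110)&(H[...,2]>150),(296,178,335,202),6),blobs((H[...,1]<60)&(H[...,2]>180),(285,210,350,250),100))
p,T,s=state()
# sensitivities in the tool frame
c=r.camera('wrist');E=np.array(c['extrinsics']);
X=T[:,0];Y=T[:,1]
x0=None
for nm,rr,h in(('mark',.0327,-.0051),('end',.022,.0249)):
  for sgn in(1,-1):
    b=p+sgn*X*rr+np.array([0,0,h]);q=proj(c,b)
    if abs(q[1]-(189 if nm=='mark' else 232))<25:
      print(nm,sgn,q,'dz1mm',proj(c,b+[0,0,.001])-q)
      for ax,a in(('X',X),('Y',Y)):
        o=p+np.array([0,0,-.0231]);v=b-o;v2=R.from_rotvec(np.radians(1)*a).apply(v);print('  1deg about tool',ax,proj(c,o+v2)-q)
"
```

```text
w10 [((np.float64(317.5), np.float64(189.5)), 136)] [((np.float64(317.19), np.float64(233.42)), 973)]
w11 [((np.float64(317.44), np.float64(189.59)), 134)] [((np.float64(317.31), np.float64(233.05)), 940)]
w14 [((np.float64(317.5), np.float64(189.59)), 138)] [((np.float64(317.52), np.float64(233.48)), 959)]
mark 1 [316.4248896  191.26608385] dz1mm [-0.00455573  0.55673033]
  1deg about tool X [ 0.64088752 -0.00138803]
  1deg about tool Y [-0.00156612  0.94291151]
end 1 [316.27723957 235.42395706] dz1mm [-0.00631403  0.94179381]
  1deg about tool X [ 2.005662   -0.00654518]
  1deg about tool Y [-6.36859160e-04  2.22029083e+00]
```

A tilt check from the wrist view (bar end against mark, better than 0.1°) shows the lid is level, yet the needed torque exceeds what the pads can give across the 16 mm bar. I'll regrip along the bar, with jaws on its two ends 56 mm apart, for a much longer lever.

Emit:
{"name": "step_arm", "arguments": {
  "increments": [
    [[0,0,0],[0,0,0]],
    [[0,0,0],[0,0,0]],
    [[0,0,-0.01],[0,0,0.1]],
    [[0,0,-0.04],[0,0,0.2]],
    [[0,0,-0.05],[0,0,0.35]]
  ],
  "hand": -0.7
}}

```text
time: 32.55
ee_pos: [0.5312, -0.2231, 0.1753]
eef_rot: [0.576, 0.817, 0.0, 0.001]
ft_force: [-0.8, -0.3, -0.4]
width: 0.0476
```

```bash
python3 -c "
from h import *
plan(.5302,-.2224,.175,-47.5)"
```

```text
t 32.55 pos [ 0.5312 -0.2231  0.1753] yaw 19.67 w 0.0476 F [-0.8 -0.3 -0.4] q7 0.83
SHIFT [0.001, -0.0007, 0.0003] TURN [0.003, 0.001, 1.172] dyaw -67.2
```

Emit:
{"name": "step_arm", "arguments": {
  "increments": [
    [[0,0,0],[0,0,0.145]],
    [[0,0,0],[0,0,0.29]],
    [[0,0,0],[0,0,0.435]],
    [[0,0,0],[0,0,0.58]],
    [[0,0,0],[0,0,0.725]]
  ]
}}

```text
time: 33.05
ee_pos: [0.5312, -0.223, 0.1752]
eef_rot: [0.83, 0.558, 0.001, 0.001]
ft_force: [0.2, 0.1, 0.4]
width: 0.0735
```

Emit:
{"name": "step_arm", "arguments": {
  "increments": [
    [[0,0,0],[0,0,0.145]],
    [[0,0,0],[0,0,0.29]],
    [[0,0,0],[0,0,0.435]],
    [[0,0,0],[0,0,0.447]],
    [[0,0,0],[0,0,0.447]]
  ]
}}

```text
time: 33.55
ee_pos: [0.5312, -0.2229, 0.1751]
eef_rot: [0.932, 0.362, 0.001, 0.001]
ft_force: [-0.7, 0.1, 0.0]
width: 0.074
```

```bash
python3 -c "
from h import *
c=r.camera('wrist');cv2.imwrite('pics/w30.png',c['pixels']);H=hsv(c['pixels'])
for q in blobs((H[...,1]<110)&(H[...,2]>140),(240,140,400,268),15,1500):
    out=[]
    for z in(.1172,.1472):
      d=cast(c,q[0],z)-[.5302,-.2224,z]; out.append((np.round(d[:2],4).tolist(),round(np.degrees(np.arctan2(d[1],d[0])),1)))
    print(q,out)
plan(.5302,-.2224,.1225,-47.5)"
```

```text
((np.float64(258.12), np.float64(168.44)), 1135) [([-0.0012, 0.0497], np.float64(91.4)), ([0.0069, 0.0502], np.float64(82.2))]
((np.float64(376.17), np.float64(159.48)), 1358) [([0.0533, -0.0014], np.float64(-1.5)), ([0.0539, 0.0061], np.float64(6.5))]
((np.float64(287.75), np.float64(155.35)), 124) [([0.0178, 0.0414], np.float64(66.8)), ([0.0233, 0.043], np.float64(61.6))]
((np.float64(342.0), np.float64(175.0)), 87) [([0.0315, 0.0076], np.float64(13.5)), ([0.0352, 0.0139], np.float64(21.5))]
((np.float64(374.28), np.float64(206.68)), 76) [([0.0304, -0.0226], np.float64(-36.6)), ([0.0342, -0.0122], np.float64(-19.7))]
((np.float64(276.38), np.float64(231.57)), 651) [([-0.026, 0.0133], np.float64(153.0)), ([-0.0145, 0.0188], np.float64(127.8))]
((np.float64(339.56), np.float64(256.0)), 77) [([-0.0106, -0.0302], np.float64(-109.3)), ([-0.0012, -0.0188], np.float64(-93.7))]
t 33.6 pos [ 0.5312 -0.2229  0.1752] yaw -47.57 w 0.0741 F [-0.2  0.5 -0.6] q7 -0.27
SHIFT [-0.0004, -0.0012, 0.0527] TURN [0.002, -0.001, -0.001] dyaw 0.1
```

View pics/w30.png

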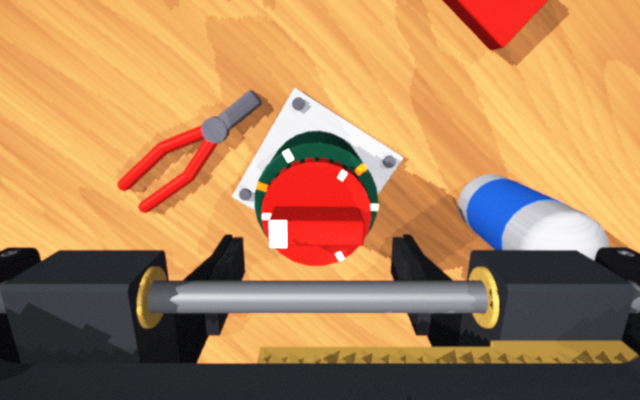

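Emit:
{"name": "step_arm", "arguments": {
  "increments": [
    [[-0.0004,-0.0012,0.02],[0.002,-0.001,0.01]],
    [[-0.0004,-0.0012,0.04],[0.002,-0.001,0.015]],
    [[-0.0004,-0.0012,0.0525],[0.002,-0.001,0.015]],
    [[-0.0004,-0.0012,0.0525],[0.002,-0.001,0.015]]
  ]
}}

```text
time: 34.0
ee_pos: [0.5293, -0.222, 0.1212]
eef_rot: [0.935, 0.356, -0.001, -0.001]
ft_force: [-0.1, 0.1, -0.8]
width: 0.0739
```

Emit:
{"name": "step_arm", "arguments": {
  "increments": [
    [[0,0,0],[0,0,0]],
    [[0,0,0],[0,0,0]],
    [[0,0,0],[0,0,0]],
    [[0,0,0],[0,0,0]],
    [[0,0,0],[0,0,0]]
  ],
  "hand": 1,
  "grip_force": 60
}}

```text
time: 34.5
ee_pos: [0.5302, -0.2227, 0.122]
eef_rot: [0.935, 0.356, -0.0, 0.0]
ft_force: [3.6, -3.9, 0.7]
width: 0.0551
```

```bash
python3 q.py
```

```text
34.5 z 0.12204 xy [ 0.53  -0.223] tilt [ 0.151 -0.73 ] yaw -48.32 F [ 3.641 -3.904  0.745] T [-0.683 -0.546  0.076] w 0.05506050730392617
```

Emit:
{"name": "step_arm", "arguments": {
  "increments": [
    [[0,0,0],[0,0,0.03]],
    [[0,0,0],[0,0,0.06]],
    [[0,0,0],[0,0,0.09]],
    [[0,0,0],[0,0,0.12]]
  ]
}}

```text
time: 34.9
ee_pos: [0.5301, -0.2225, 0.1219]
eef_rot: [0.954, 0.298, -0.0, 0.0]
ft_force: [2.0, -2.8, -2.8]
width: 0.0558
```

```bash
python3 q.py; python3 -c "
from h import *
c=r.camera('wrist');cv2.imwrite('pics/w31.png',c['pixels'][130:330,200:440]);H=hsv(c['pixels'])
for q in blobs((H[...,1]<110)&(H[...,2]>140),(255,140,380,250),15,200):
      d=cast(c,q[0],.1172)-[.5302,-.2214,.1172]; print(q,np.round(d[:2],4).tolist(),round(np.degrees(np.arctan2(d[1],d[0])),1))
"
```

```text
34.9 z 0.12195 xy [ 0.53  -0.223] tilt [-0.248 -0.82 ] yaw -55.28 F [ 2.043 -2.761 -2.849] T [-0.36  -0.102  1.403] w 0.05577601706164726
((np.float64(273.81), np.float64(176.25)), 189) [0.0197, 0.0396] 63.6
((np.float64(349.75), np.float64(197.76)), 136) [0.0319, 0.0031] 5.5
```

View pics/w31.png

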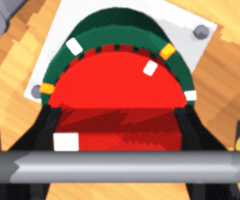

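Emit:
{"name": "step_arm", "arguments": {
  "increments": [
    [[0,0,0.0001],[0,0,0.03]],
    [[0,0,0.0002],[0,0,0.06]],
    [[0,0,0.0003],[0,0,0.09]],
    [[0,0,0.0003],[0,0,0.12]]
  ]
}}

```text
time: 35.35
ee_pos: [0.5302, -0.2224, 0.1218]
eef_rot: [0.971, 0.239, -0.0, 0.0]
ft_force: [-0.3, -1.0, 3.0]
width: 0.0558
```

```bash
cat > e.py <<'E'
from h import *
c=r.camera('wrist');cv2.imwrite('pics/w_last.png',c['pixels'][130:330,200:440]);H=hsv(c['pixels'])
for q in blobs((H[...,1]<110)&(H[...,2]>140),(255,140,380,250),15,200):
      d=cast(c,q[0],.1172)-[.5302,-.2214,.1172]; print(q,np.round(d[:2],4).tolist(),round(np.degrees(np.arctan2(d[1],d[0])),1))
for q in blobs((H[...,0]>8)&(H[...,0]<26)&(H[...,1]>150)&(H[...,2]>160),(240,140,385,250),15,200):
      d=cast(c,q[0],.092)-[.5302,-.2214,.092]; print('or',q,np.round(d[:2],4).tolist(),round(np.degrees(np.arctan2(d[1],d[0])),1))
E
python3 q.py; python3 e.py
```

```text
35.35 z 0.12183 xy [ 0.53  -0.222] tilt [-0.277 -0.546] yaw -62.37 F [-0.346 -1.014  3.026] T [-0.025  0.402  1.993] w 0.055776465943783285
((np.float64(349.59), np.float64(197.62)), 138) [0.0321, -0.0007] -1.2
or ((np.float64(360.05), np.float64(176.65)), 101) [0.0398, -0.0055] -7.9
or ((np.float64(244.86), np.float64(226.15)), 96) [-0.0168, 0.0391] 113.3
```

Emit:
{"name": "step_arm", "arguments": {
  "increments": [
    [[0,0,0],[0,0,0.03]],
    [[0,0,0],[0,0,0.06]],
    [[0,0,0],[0,0,0.09]],
    [[0,0,0],[0,0,0.11]]
  ]
}}

```text
time: 35.8
ee_pos: [0.5301, -0.2223, 0.1218]
eef_rot: [0.983, 0.183, -0.0, 0.0]
ft_force: [0.3, -2.6, 0.4]
width: 0.0556
```

```bash
python3 q.py; python3 e.py
```

```text
35.8 z 0.12181 xy [ 0.53  -0.222] tilt [-0.477 -0.511] yaw -68.86 F [ 0.322 -2.588  0.413] T [-0.106  0.415  2.796] w 0.055573715398665444
((np.float64(349.64), np.float64(197.19)), 129) [0.032, -0.0042] -7.5
or ((np.float64(353.31), np.float64(172.3)), 101) [0.0398, -0.0055] -7.9
or ((np.float64(243.98), np.float64(232.43)), 49) [-0.0162, 0.04] 112.1
```

View pics/w_last.png

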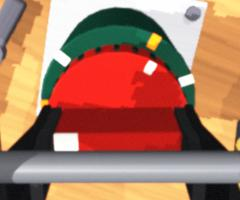

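The lid mark is now at −7.5°, against the orange mark at −7.9°. I'll nudge it slightly to confirm the stop.

Emit:
{"name": "step_arm", "arguments": {
  "increments": [
    [[0,0,0],[0,0,0.015]],
    [[0,0,0],[0,0,0.03]],
    [[0,0,0],[0,0,0.03]]
  ]
}}

```text
time: 36.15
ee_pos: [0.5306, -0.2222, 0.1219]
eef_rot: [0.986, 0.169, -0.0, 0.0]
ft_force: [3.5, -2.9, -1.9]
width: 0.0552
```

```bash
python3 q.py; python3 e.py
```

```text
36.15 z 0.12186 xy [ 0.531 -0.222] tilt [ 0.086 -0.955] yaw -70.59 F [ 3.489 -2.906 -1.907] T [-0.143 -0.382  2.778] w 0.05516155617932421
((np.float64(348.39), np.float64(197.89)), 122) [0.0317, -0.0046] -8.2
((np.float64(378.29), np.float64(208.88)), 17) [0.0313, -0.0206] -33.3
or ((np.float64(351.27), np.float64(171.83)), 103) [0.0399, -0.0054] -7.7
or ((np.float64(243.61), np.float64(233.93)), 28) [-0.0156, 0.0405] 111.0
```

Only 0.6° of lid motion while the pads slipped, so it is at the stop. I'll unload the torque, open the jaws and back off.

Emit:
{"name": "step_arm", "arguments": {
  "increments": [
    [[0,0,0],[0,0,0]],
    [[0,0,0],[0,0,0]],
    [[0,0,0],[0,0,0]],
    [[0,0,0],[0,0,0]],
    [[0,0,-0.02],[0,0,0]]
  ],
  "hand": -0.7
}}

```text
time: 36.7
ee_pos: [0.5291, -0.2216, 0.1401]
eef_rot: [0.986, 0.168, -0.002, -0.0]
ft_force: [0.4, -0.1, 0.9]
width: 0.0736
```

Emit:
{"name": "step_arm", "arguments": {
  "increments": [
    [[0,0,-0.03],[0,0,0]],
    [[0,0,-0.07],[0,0,0]],
    [[0,0,-0.1],[0,0,0]],
    [[0,0,-0.1],[0,0,0]],
    [[0,0,-0.1],[0,0,0]]
  ]
}}

```text
time: 37.2
ee_pos: [0.5296, -0.2215, 0.2402]
eef_rot: [0.986, 0.168, -0.001, -0.001]
ft_force: [0.7, -0.2, 0.0]
width: 0.0741
```

```bash
python3 q.py; python3 -c "
from h import *
c=r.camera('wrist');cv2.imwrite('pics/w40.png',c['pixels']);H=hsv(c['pixels'])
for q in blobs((H[...,1]<110)&(H[...,2]>140),(240,90,400,268),15,500):
      d=cast(c,q[0],.1172)-[.5302,-.2214,.1172];e=cast(c,q[0],.092)-[.5302,-.2214,.092]; print(q,np.round(d[:2],4).tolist(),round(np.degrees(np.arctan2(d[1],d[0])),1),'sh',round(np.degrees(np.arctan2(e[1],e[0])),1))
for q in blobs((H[...,0]>8)&(H[...,0]<26)&(H[...,1]>150)&(H[...,2]>160),(240,90,400,268),15,200):
      d=cast(c,q[0],.092)-[.5302,-.2214,.092]; print('or',q,np.round(d[:2],4).tolist(),round(np.degrees(np.arctan2(d[1],d[0])),1))
c=r.camera('scene');cv2.imwrite('pics/s40.png',c['pixels'])
"
```

```text
37.2 z 0.24021 xy [ 0.53  -0.222] tilt [-2.8    0.564] yaw -70.64 F [ 0.704 -0.249  0.015] T [-0.027  0.175 -0.02 ] w 0.07411616538464312
((np.float64(337.13), np.float64(154.58)), 62) [0.0316, -0.0042] -7.6 sh -14.0
((np.float64(288.28), np.float64(199.1)), 391) [-0.0174, 0.0215] 129.1 sh 140.5
((np.float64(358.71), np.float64(212.45)), 120) [-0.0088, -0.0387] -102.8 sh -109.9
((np.float64(339.15), np.float64(219.69)), 55) [-0.0205, -0.0253] -129.0 sh -133.9
or ((np.float64(371.97), np.float64(93.29)), 34) [0.0863, -0.0166] -10.9
or ((np.float64(395.73), np.float64(93.12)), 60) [0.0931, -0.0353] -20.8
or ((np.float64(340.36), np.float64(140.18)), 72) [0.0407, -0.0052] -7.3
or ((np.float64(272.59), np.float64(183.85)), 41) [-0.0165, 0.0388] 113.0
or ((np.float64(258.54), np.float64(192.82)), 39) [-0.0288, 0.0484] 120.8
or ((np.float64(397.94), np.float64(208.81)), 16) [-0.0008, -0.0774] -90.6
or ((np.float64(397.25), np.float64(218.41)), 32) [-0.0097, -0.0805] -96.9
or ((np.float64(394.0), np.float64(228.21)), 34) [-0.0197, -0.0814] -103.6
or ((np.float64(387.27), np.float64(245.25)), 158) [-0.0379, -0.0822] -114.8
or ((np.float64(364.82), np.float64(263.71)), 45) [-0.0631, -0.0692] -132.4
or ((np.float64(347.12), np.float64(265.44)), 16) [-0.0706, -0.0537] -142.7
or ((np.float64(377.3), np.float64(265.22)), 23) [-0.0606, -0.0812] -126.7
```

View pics/w40.png

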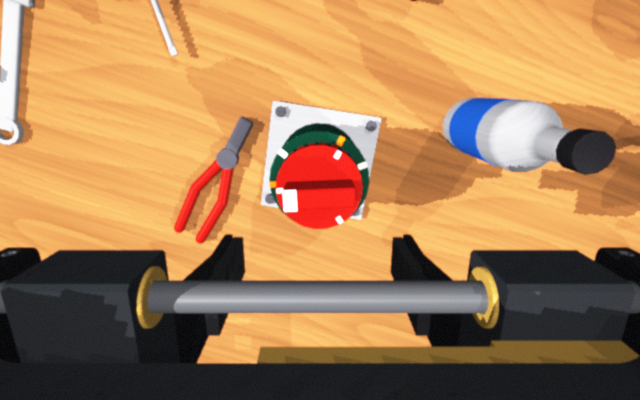

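View pics/s40.png

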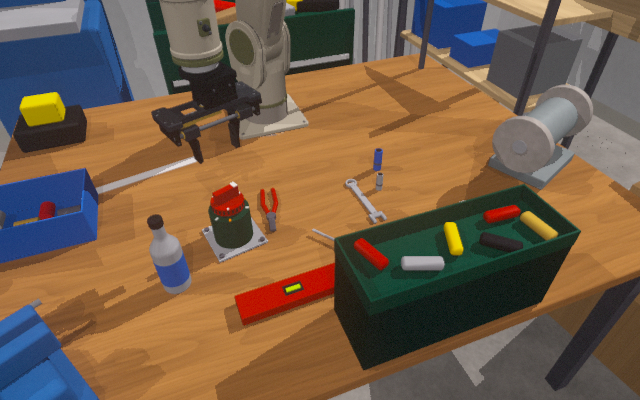

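The marks are at (337,155) for the lid and (340,140) for orange, which gives −7.6° against −7.3°. The lid is level, the gripper is clear and the other tools haven't moved. Handing the job in.

```bash
python3 -c "
from bench import r
print(r.close_job(), r.read_state()['time'])"
```

```text
the job is handed in; nothing more can be done
the job is handed in; nothing more can be done
```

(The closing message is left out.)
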